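Set up the study desk and start the session timer

ROBOT

A 6-joint arm with a two-finger parallel gripper is mounted at the origin on the work surface. World frame = base frame: x ahead of the robot, y to its left, z up, the work surface at z = 0. Lengths are in m, angles in rad, forces in N, time in s.
With the tool pointing down it reaches from about 0.375 to 0.9 m from the base axis. Payload 3.1 kg.
Tool frame: the origin (TCP) lies between the finger pads; the fingertips stand 17 mm ahead of it and the grasp point (between the pads) lies 2 mm behind it (robot.nose_length is the distance from the TCP to the fingertips, in m); z points along the fingers, y is the line along which they close (so a half turn about z gives the same grasp; the last joint's range is limited). The gripper opens to 87 mm and grips with 3 to 60 N. Pads are 19 mm wide; open, the fingers measure 117 mm over their backs; the gripper's body (75 mm by 190 mm) begins 51 mm behind the grasp point.
Start: joints at [1.131, 0.527, 1.433, -0, 1.181, -0.178], TCP at [0.161, 0.604, 0.24] pointing down, gripper open.
Joint ranges: [-3.08, 3.08], [-0.75, 2.2], [0.22, 2.44], [-1.43, 4.57], [0, 2.65], [-2.85, 2.85]. Speed limits (rad/s): [2.79, 2.79, 3.14, 3.14, 3.14, 3.14].

INTERFACE

Orientations are given as a unit quaternion [x, y, z, w].
In Python, from rig import robot, cams gives the robot as it stands.
- The arm moves only by the shell command python3 -m pendant 'ROWS' [FORCE]. ROWS is JSON, a list of rows, each an object with "jaw": the opening, from 0 (shut) to 1 (fully open); "linear": the shift along the tool's x, y, z in cm, a list of three; "twist": the turn about the tool's z in degrees. A call has 1 to 12 rows; each row shifts and turns the commanded pose from where the row before left it, along the tool's axes as they then stand; what a row does not reach is not made up. A row lasts 1/12 s, in which the tool goes at most 41.7 mm and 7.16 degrees, less where a joint would pass 70% of its speed; a pose out of reach is approached as far as the arm can. A call is refused whole if a number of a shift passes 4.17 or a number of a turn 7.16, either way. A call with a gripper value outside its range is refused whole. The fingers move at their own pace and stop on an object; FORCE is the grip in N (left out, the last holds). Time passes only in rows, so rows that do not move let the fingers close. It gives the time, the measured TCP pose, the force, the opening and the grip force at its end, in the units of the state.
- robot.get_obs(): the state, without advancing time (a new reading comes with each control period).
- cams.camera(name): name is "scene" or "side" or "wrist"; returns a dict with "color" (420x560x3 uint8, blue, green, red), "depth" (420x560 float32, m along the optical axis (not along the pixel's ray), 0 where there is no reading), "fov_y" (degrees; the focal length in pixels is half the picture's height over the tangent of half this angle, whatever the lens; pixels are square), "cx", "cy" (the principal point, pixels), "view" (4x4, takes a point from world to camera coordinates). Camera axes: x right, y down, z forward; pixel columns grow to the right and rows downward; lengths in m; the calibration is good to about 2 mm. A picture is of the moment at which its call begins.
- robot.hand_in(): hands the job in; it is judged then, once.
The state is a dict: "time": time; "q": joint angles; "joint_velocities": joint speeds; "joint_torque": joint torques, N m; "position": TCP position; "tool_rot": TCP orientation; "ft_force": force on the tool from outside, world axes, zero at the start; "moment": the same for the moment, N m; "grip_width": finger opening in m; "grip_force": force on a finger pad.
Only numpy, scipy, OpenCV 4.12 (cv2) and the standard library are available. Lean on these libraries where they do the work, as an engineer would, in place of code of your own. Each camera call takes 0.05 s, during which the arm holds its last target. There are 200 camera calls.

TASK

Get the desk ready for the study group: the washed pen pots stand mouth-down to dry, so turn every one of them mouth-up and stand it on the cork mat. Then set the loose study timer with its back flat against the grey steel plate of the book rack, button facing out, and, with the plate bracing it, push the red button in and hold it in for a good second to start the session. Leave the pots upright on the mat and the timer standing at the plate, and do not disturb the phone, the mug or the glasses case.

Things in the scene. Friction and masses are not known exactly. Their poses are not given: they have to be found in the camera images.
- mat: Thin cork mat, fixed to the desk, 140 (x) by 360 (y) mm, 4 mm thick. Origin: centre of its underside, on the desk.
- rack: Fixed book rack on the desk: an upright grey steel plate 200 mm wide (y), 66 mm high, its front face looking along the rack's -x, with three textbooks lying behind it (total height 70 mm, 160 mm deep). It does not move. Origin: at desk level under the middle of the plate's front face, so the front face is the plane x = 0 of this frame.
- timer: Loose white study timer, a block 56 (x) by 60 (y) by 66 mm high, about 190 g, with a dark display on its top. It slides easily on the desk when pushed, before its button goes in, unless something holds it from behind. Origin: centre of its underside. Its front (-x) carries the red button, its back (+x) is a flat face; z is up.
- timer_back (a point): Centre of the timer's flat back face, 28 mm along timer x from its origin and 33 mm up.
- button_face (a point): Centre of the outer face of the round red push button (28 mm in diameter) on the timer's front. 30 mm above the timer's underside and, when out, 9 mm in front of the timer's front face. It is pushed along timer +x.
- button (a joint): Travel of the red button: 0 out, 0.006 m fully in. A spring returns it; fully in takes about 5 N. It counts as pushed in from 0.0045 m.
- pot_blue: Loose square plastic pen pot, blue, 56 by 56 mm outside, 84 mm tall, walls and bottom 4 mm, about 90 g; may be absent. Origin: centre of its open mouth (level with the rim); its z axis points from the mouth to the closed bottom, 84 mm away, so z points up while it stands mouth-down and down when it stands mouth-up; x and y are square to its side faces.
- pot_orange: The same pot in orange; may be absent.
- pot_green: The same pot in green; may be absent.
- phone: Bystander: phone lying flat on a white charging pad, 148 (x) by 84 (y) mm, 20 mm high. Origin: centre of its underside.
- glasses_case: Bystander: black glasses case 60 by 155 mm, 38 mm high. Origin: centre of its underside.
- mug: Bystander: white mug, 80 mm in diameter, 90 mm tall, with a handle on its +y side. Origin: centre of its underside.

How it is judged:
On the way, in this order (a step that is already met when the one before it is completed fails the run):
1. every pot stands mouth-up on the mat, released (angle between each of pot_blue, pot_orange, pot_green's own z axis and vertical above 3.02 rad and x of pot_blue in the frame of mat between -0.05 and 0.05 m and y of pot_blue in the frame of mat between -0.16 and 0.16 m and height (world z) of each of pot_blue, pot_orange, pot_green below 0.096 m and linear speed of each of pot_blue, pot_orange, pot_green below 0.03 m/s and contact force between the fingers and pot_blue below 0.3 N and x of pot_orange in the frame of mat between -0.05 and 0.05 m and y of pot_orange in the frame of mat between -0.16 and 0.16 m and contact force between the fingers and pot_orange below 0.3 N and x of pot_green in the frame of mat between -0.05 and 0.05 m and y of pot_green in the frame of mat between -0.16 and 0.16 m and contact force between the fingers and pot_green below 0.3 N), for 0.3 s.
2. the timer's red button is held in while the timer is braced against the rack's plate (value of joint button above 0.0045 m and contact force between timer and rack above 1.5 N and x of timer_back in the frame of rack above -0.012 m and angle between timer's own z axis and vertical below 0.2 rad and angle between the x axis of timer and the x axis of rack, either way round below 0.25 rad), for 0.7 s.
At the end, for the whole second after the job is handed in: Every pot present stands mouth-up (within 7 degrees) on the mat, its centre at least 20 mm inside the mat's edges, at rest and released; the timer stands upright, its back within 30 mm of the plate and within 20 degrees of parallel to it, button out, released (all of step 1 and angle between timer's own z axis and vertical below 0.12 rad and height (world z) of timer below 0.01 m and linear speed of timer below 0.03 m/s and x of timer_back in the frame of rack between -0.03 and 0.01 m and y of timer_back in the frame of rack between -0.1 and 0.1 m and angle between the x axis of timer and the x axis of rack, either way round below 0.35 rad and value of joint button below 0.002 m and contact force between the fingers and timer below 0.3 N); the robot touches nothing.
It fails at once if the phone is shoved more than 40 mm (distance of phone from where it was at the start of the episode above 0.04 m).
It fails at once if the mug is shoved more than 40 mm (distance of mug from where it was at the start of the episode above 0.04 m).
It fails at once if the glasses case is shoved more than 40 mm (distance of glasses_case from where it was at the start of the episode above 0.04 m).
Of pot_blue, pot_orange, pot_green only 2 to 3 are there at a start; the rules pass over those that are not, and their reading is None.
At some moment in a run one of pot_blue, pot_orange, pot_green, timer may be knocked a few centimetres aside while the robot is not near it.
Once in a run the grip may slacken for a moment while it holds something.
It also fails if it takes over 210 s, if anything falls off the work surface, if the arm or the gripper's body presses on something with over 40 N, if the wrist force passes 120 N, or if a joint passes its speed limit or range.

## Working session

There is one attempt and no reset: what is moved stays moved. The work goes in short steps, Python scripts to look and compute and a shell command to move; the robot and the scene stay as the last step left them, time stands still between calls to the robot, and variables do not carry over. Pictures are saved under pics/ and viewed, at most 14 in all, crops included, and the job is handed in when it is done.

```bash
ls; mkdir -p pics; cat > h.py <<'E'
import numpy as np, cv2
from rig import robot, cams
from scipy.spatial.transform import Rotation as R
def cap(n): return cams.camera(n)
def pts(c):
    d=c['depth']; h,w=d.shape; f=h/2/np.tan(np.radians(c['fov_y'])/2)
    v,u=np.mgrid[:h,:w]
    P=np.stack([(u-c['cx'])/f*d,(v-c['cy'])/f*d,d],-1)
    V=np.linalg.inv(c['view']); W=P@V[:3,:3].T+V[:3,3]; W[d==0]=np.nan
    return W
def st():
    o=robot.get_obs(); print('t',round(o['time'],2),'p',np.round(o['position'],4),'R',np.round(R.from_quat(o['tool_rot']).as_matrix(),3).tolist(),'w',round(o['grip_width'],4),'q',np.round(o['q'],2),'F',np.round(o['ft_force'],1)); return o
E
python3 - <<'E'
from h import *
st()
a=[cap('scene'),cap('side')]
im=np.hstack([cv2.resize(x['color'],(560,420)) for x in a])
for n,x in zip(['scene','side'],a):
    cv2.imwrite(f'pics/{n}0.png',x['color']); np.savez(f'{n}0.npz',W=pts(x),c=x['color'])
    print(np.linalg.inv(x['view'])[:3].round(2).tolist(),x['fov_y'],x['cx'],x['cy'])
E
```

```text
pics
t 0.0 p [0.1608 0.6032 0.2386] R [[-0.966, 0.258, -0.001], [0.258, 0.966, -0.002], [0.0, -0.002, -1.0]] w 0.0873 q [ 1.13  0.53  1.43  0.    1.18 -0.18] F [ 0.4 -0.5 -0.3]
[[0.68, 0.4, -0.61, 1.55], [0.73, -0.37, 0.57, -0.87], [0.0, -0.84, -0.55, 0.91]] 48.92154718882148 275.6694544397709 215.34145153279562
[[-0.99, -0.05, 0.1, 0.43], [-0.11, 0.52, -0.85, 1.45], [-0.01, -0.85, -0.53, 0.97]] 47.583321216537946 282.2804547719035 206.33618784880545
```

```bash
python3 -m pendant --help 2>&1 | head -20
```

```text
invalid input: not JSON, or not a number
```

View pics/scene0.png

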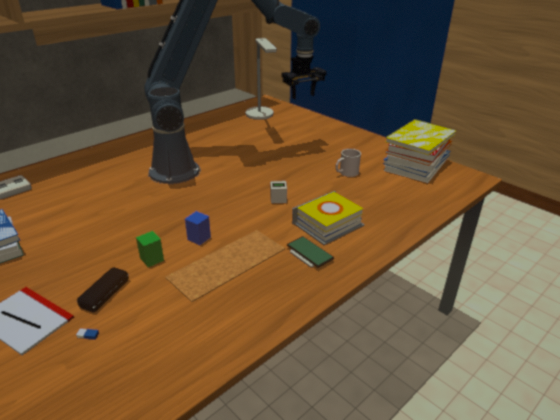

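View pics/side0.png

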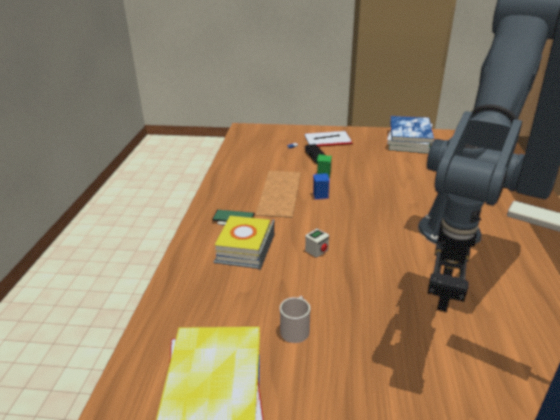

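Two pots, blue (198,228) and green (150,249) in the scene picture, both mouth-down. The timer is at (279,192), rack (330,215), mat (225,263), phone (310,250), case (103,289) and mug (350,163). Next I'll get their poses from depth.

```bash
python3 - <<'E'
from h import *
def rect(P,n):
    P=P[~np.isnan(P).any(1)].astype(np.float32)
    if len(P)<8: print(n,len(P));return
    (cx,cy),(w,h),a=cv2.minAreaRect(P[:,:2].copy()); print(n,len(P),'c',round(cx,4),round(cy,4),'wh',round(w,3),round(h,3),'a',round(a,1),'z',np.percentile(P[:,2],[2,50,98]).round(3))
def box(W,u0,u1,v0,v1): return W[v0:v1,u0:u1].reshape(-1,3)
for n,B in dict(scene=dict(blue=(180,216,207,248),green=(132,168,230,270),timer=(264,294,176,208),rack=(286,368,188,242),phone=(284,336,235,270),mug=(334,366,145,178),case=(75,132,265,312)),
  side=dict(blue=(311,332,172,200),green=(315,334,154,174),timer=(302,332,226,258),rack=(212,278,212,268),phone=(210,258,208,224),mug=(277,313,294,342),case=(303,330,143,166))).items():
    W=np.load(n+'0.npz')['W']
    for k,b in B.items():
        P=box(W,*b); P=P[~np.isnan(P).any(1)]; z=P[:,2]
        zt=np.percentile(z,97)
        rect(P[z>zt-0.012],n+' '+k+' top'); rect(P[z>0.012],n+' '+k+' all')
    c=np.load(n+'0.npz')['c']; hsv=cv2.cvtColor(c,cv2.COLOR_BGR2HSV)
    print(n,'mat px',hsv[(263,193)[n=='side'],(225,280)[n=='side']],'desk',hsv[(330,215)[n=='side'],(225,200)[n=='side']])
    import itertools
    # mat corners by hand
    px=dict(scene=[(168,272),(260,234),(285,249),(190,295)],side=[(272,172),(300,172),(294,216),(259,213)])[n]
    for u,v in px: print(W[v-1:v+2,u-1:u+2].reshape(-1,3).mean(0).round(3))
    # rack plate: grey
for n,(x0,y0,x1,y1) in dict(scene=(120,170,380,310),side=(200,130,345,270)).items():
    c=cv2.imread(f'pics/{n}0.png')[y0:y1,x0:x1]; s=800/(x1-x0); s=min(s,600/(y1-y0)); cv2.imwrite(f'pics/{n}0c.png',cv2.resize(c,None,fx=s,fy=s,interpolation=cv2.INTER_CUBIC))
E
```

```text
scene blue top 230 c 0.4653 -0.2053 wh 0.062 0.062 a 12.5 z [0.073 0.082 0.086]
scene blue all 590 c 0.4651 -0.2056 wh 0.062 0.062 a 11.8 z [0.014 0.062 0.086]
scene green top 267 c 0.4575 -0.379 wh 0.058 0.065 a 85.9 z [0.073 0.082 0.087]
scene green all 644 c 0.4575 -0.3792 wh 0.059 0.065 a 85.9 z [0.015 0.063 0.086]
scene timer top 155 c 0.4637 0.16 wh 0.06 0.065 a 47.4 z [0.055 0.064 0.069]
scene timer all 324 c 0.4648 0.1589 wh 0.06 0.067 a 51.9 z [0.013 0.053 0.068]
scene rack top 1324 c 0.6419 0.1796 wh 0.199 0.278 a 85.7 z [0.06  0.068 0.073]
scene rack all 2188 c 0.6824 0.1766 wh 0.25 0.28 a 50.2 z [0.015 0.066 0.072]
scene phone top 789 c 0.7892 0.0375 wh 0.172 0.154 a 76.4 z [0.01  0.018 0.023]
scene phone all 738 c 0.782 0.0435 wh 0.163 0.15 a 85.7 z [0.013 0.018 0.023]
scene mug top 126 c 0.5047 0.5305 wh 0.078 0.094 a 28.2 z [0.076 0.083 0.091]
scene mug all 490 c 0.5091 0.519 wh 0.081 0.118 a 15.3 z [0.015 0.06  0.09 ]
scene case top 838 c 0.505 -0.5574 wh 0.065 0.156 a 22.0 z [0.028 0.035 0.04 ]
scene case all 1069 c 0.5053 -0.5578 wh 0.065 0.157 a 21.9 z [0.013 0.034
[... 674 characters left out ...]
z [0.062 0.069 0.074]
side rack all 2496 c 0.7133 0.1288 wh 0.212 0.357 a 16.3 z [0.014 0.067 0.074]
side phone top 200 c 0.722 0.1076 wh 0.054 0.104 a 89.7 z [0.065 0.069 0.074]
side phone all 511 c 0.766 0.0495 wh 0.157 0.195 a 14.8 z [0.014 0.021 0.073]
side mug top 279 c 0.5065 0.535 wh 0.08 0.084 a 25.7 z [0.078 0.086 0.092]
side mug all 1136 c 0.5094 0.5254 wh 0.079 0.106 a 18.4 z [0.016 0.059 0.091]
side case top 97 c 0.4599 -0.3751 wh 0.047 0.073 a 1.6 z [0.073 0.082 0.087]
side case all 344 c 0.498 -0.5084 wh 0.094 0.347 a 6.9 z [0.014 0.038 0.086]
side mat px [ 15 126 195] desk [ 14 152 171]
[ 0.682 -0.381  0.003]
[ 0.56  -0.396  0.001]
[ 0.557 -0.042 -0.001]
[ 0.69  -0.046  0.003]
```

View pics/scene0c.png

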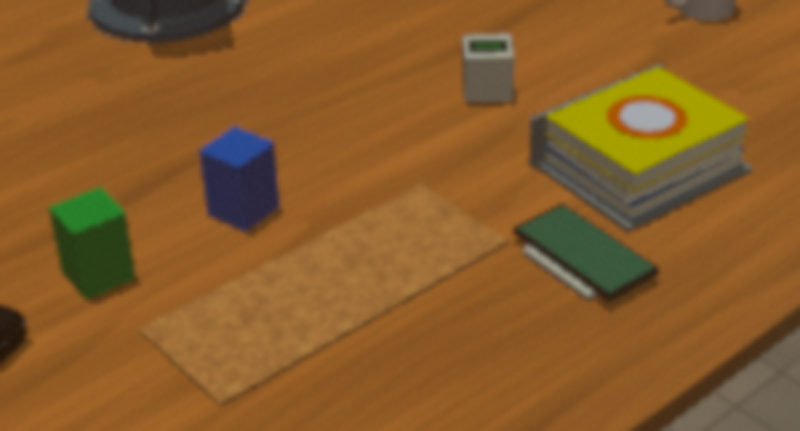

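```bash
cat >> h.py <<'E'
def to(*way):
    "print tool-axis deltas (cm) through world waypoints, from the present pose"
    o=robot.get_obs(); M=R.from_quat(o['tool_rot']).as_matrix(); p=np.array(o['position'])
    print('yaw',np.degrees(np.arctan2(M[1,0],M[0,0])).round(1),'p',p.round(4),'t',round(o['time'],1))
    for w in way: d=M.T@(np.array(w)-p)*100; print(w,'tool cm',d.round(2),'rows',np.ceil(np.linalg.norm(d)/4.1)); p=np.array(w)
def tops(name,boxes,zmin,band=0.012):
    c=cap(name); W=pts(c)
def onplane(c,u,v,z):
    f=420/2/np.tan(np.radians(c['fov_y'])/2); V=np.linalg.inv(c['view'])
    r=V[:3,:3]@np.array([(u-c['cx'])/f,(v-c['cy'])/f,1]); t=(z-V[2,3])/r[2]; return (V[:3,3]+t*r)[:2]
E
python3 -m pendant '[{"jaw":0,"linear":[0,0,0],"twist":-6.9},{"jaw":0,"linear":[0,0,0],"twist":-6.9},{"jaw":0,"linear":[0,0,0],"twist":-6.9},{"jaw":0,"linear":[0,0,0],"twist":-6.9}]' 
python3 - <<'E'
from h import *
th=np.radians(12.5); d=np.array([np.cos(th),np.sin(th)]); b=np.array([.4645,-.203])
s=b-d*.06
to((.45,.35,.239),(*s,.239),(*s,.085))
c=cap('scene')
for u,v,z in [(166.5,277.9,.004),(256.5,230.5,.004),(284.8,248,.004),(192,300.6,.004)]: print('mat',onplane(c,u,v,z).round(3))
o=np.array([120,170]);s=800/260
for u,v,z in [(532,118,.066),(535,165,0),(630,226,0),(655,68,.066),(748,168,0)]: print('rack',onplane(c,u/s+120,v/s+170,z).round(3))
E
```

```text
time: 0.43
position: [0.1609, 0.6035, 0.2389]
tool_rot: [-0.113, 0.994, -0.001, -0.0]
ft_force: [-0.8, -0.8, -1.2]
grip_width: 0.0678
grip_force: 0.0
yaw -167.0 p [0.1609 0.6035 0.2389] t 0.4
(0.45, 0.35, 0.239) tool cm [-2.246e+01 -3.120e+01  1.000e-02] rows 10.0
(np.float64(0.40592223957280404), np.float64(-0.2159863768362862), 0.239) tool cm [ 17.03 -54.16   0.07] rows 14.0
(np.float64(0.40592223957280404), np.float64(-0.2159863768362862), 0.085) tool cm [-1.00e-02  2.00e-02  1.54e+01] rows 4.0
mat [ 0.569 -0.394]
mat [ 0.567 -0.038]
mat [ 0.704 -0.036]
mat [ 0.701 -0.394]
rack [0.62  0.082]
rack [0.62  0.089]
rack [0.772 0.081]
rack [0.641 0.265]
rack [0.79  0.261]
```

```bash
python3 - <<'E'
from h import *
c=cap('scene'); W=pts(c)
s=800/260
# rack top & front
w=cap('side'); cr=w['color'][205:275,205:285]; cr2=w['color'][222:262,297:337]
cv2.imwrite('pics/rk.png',np.hstack([cv2.resize(cr,(480,420),interpolation=cv2.INTER_CUBIC)]+[cv2.resize(cr2,(320,320),interpolation=cv2.INTER_CUBIC).copy() if 0 else cv2.copyMakeBorder(cv2.resize(cr2,(320,320),interpolation=cv2.INTER_CUBIC),0,100,0,0,cv2.BORDER_CONSTANT)]))
E
```

```text
(no output)
```

View pics/rk.png

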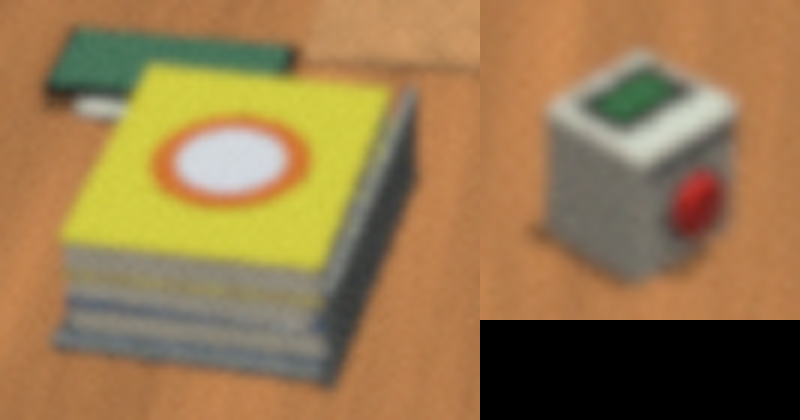

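The side crop shows the plate on the rack's right (robot side). The timer's red button is at crop (697,200), so it faces world -x,+y and the timer's yaw is about -43°. Now to the blue pot.

```bash
python3 -m pendant '[{"jaw":0,"linear":[-2.25,-3.12,0],"twist":0},{"jaw":0,"linear":[-2.25,-3.12,0],"twist":0},{"jaw":0,"linear":[-2.25,-3.12,0],"twist":0},{"jaw":0,"linear":[-2.25,-3.12,0],"twist":0},{"jaw":0,"linear":[-2.25,-3.12,0],"twist":0},{"jaw":0,"linear":[-2.25,-3.12,0],"twist":0},{"jaw":0,"linear":[-2.25,-3.12,0],"twist":0},{"jaw":0,"linear":[-2.25,-3.12,0],"twist":0},{"jaw":0,"linear":[-2.25,-3.12,0],"twist":0},{"jaw":0,"linear":[-2.25,-3.12,0],"twist":0}]' | head -2
python3 -m pendant '[{"jaw":0,"linear":[1.2,-3.86,0],"twist":0},{"jaw":0,"linear":[1.2,-3.86,0],"twist":0},{"jaw":0,"linear":[1.2,-3.86,0],"twist":0},{"jaw":0,"linear":[1.2,-3.86,0],"twist":0},{"jaw":0,"linear":[1.2,-3.86,0],"twist":0},{"jaw":0,"linear":[1.2,-3.86,0],"twist":0},{"jaw":0,"linear":[1.2,-3.86,0],"twist":0},{"jaw":0,"linear":[1.2,-3.86,0],"twist":0},{"jaw":0,"linear":[1.2,-3.86,0],"twist":0},{"jaw":0,"linear":[1.2,-3.86,0],"twist":0},{"jaw":0,"linear":[1.2,-3.86,0],"twist":0},{"jaw":0,"linear":[1.2,-3.86,0],"twist":0}]'
python3 - <<'E'
from h import *
to((.406,-.216,.239),(.406,-.216,.085))
E
```

```text
time: 1.42
position: [0.4501, 0.3473, 0.2395]
time: 2.42
position: [0.4094, -0.1367, 0.2397]
tool_rot: [-0.108, 0.994, -0.0, 0.0]
ft_force: [1.3, 0.4, -0.4]
grip_width: 0.0004
grip_force: 0.0
yaw -167.5 p [ 0.4094 -0.1367  0.2397] t 2.4
(0.406, -0.216, 0.239) tool cm [ 2.05 -7.67  0.07] rows 2.0
(0.406, -0.216, 0.085) tool cm [1.00e-02 0.00e+00 1.54e+01] rows 4.0
```

```bash
python3 -m pendant '[{"jaw":0,"linear":[1.0,-3.84,0],"twist":0},{"jaw":0,"linear":[1.0,-3.84,0],"twist":0},{"jaw":0,"linear":[0,0,3.85],"twist":0},{"jaw":0,"linear":[0,0,3.85],"twist":0},{"jaw":0,"linear":[0,0,3.85],"twist":0},{"jaw":0,"linear":[0,0,3.85],"twist":0},{"jaw":0,"linear":[0,0,0],"twist":0}]'
python3 -m pendant '[{"jaw":0,"linear":[-0.8,0,0],"twist":0},{"jaw":0,"linear":[-0.8,0,0],"twist":0},{"jaw":0,"linear":[-0.6,0,0],"twist":0},{"jaw":0,"linear":[-0.6,0,0],"twist":0},{"jaw":0,"linear":[-0.6,0,0],"twist":0},{"jaw":0,"linear":[-0.6,0,0],"twist":0}]'
python3 - <<'E'
from h import *
for n,b in dict(scene=(130,170,300,300),side=(250,140,350,215)).items():
    c=cap(n); x0,y0,x1,y1=b; cv2.imwrite(f'pics/p1{n}.png',cv2.resize(c['color'][y0:y1,x0:x1],(520,400),interpolation=cv2.INTER_CUBIC))
cv2.imwrite('pics/p1.png',np.hstack([cv2.resize(cv2.imread(f'pics/p1{n}.png'),(400,308)) for n in('scene','side')]))
E
```

```text
time: 3.0
position: [0.4034, -0.2111, 0.0784]
tool_rot: [-0.108, 0.994, 0.006, -0.006]
ft_force: [-1.3, 0.5, 0.4]
grip_width: 0.0007
grip_force: 0.0
time: 3.5
position: [0.4479, -0.2055, 0.0876]
tool_rot: [-0.11, 0.994, -0.001, 0.002]
ft_force: [0.0, -0.6, 0.7]
grip_width: 0.0009
grip_force: 0.3
```

View pics/p1.png

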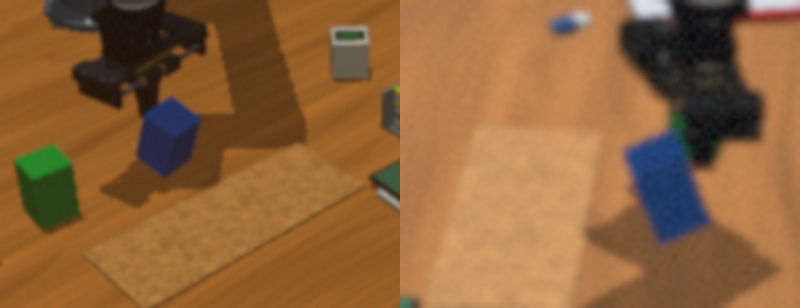

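The blue pot is tipping over towards the mat (about 20° in the right-hand view). I'll carry on.

```bash

python3 -m pendant '[{"jaw":0,"linear":[-0.6,0,0],"twist":0},{"jaw":0,"linear":[-0.6,0,0],"twist":0},{"jaw":0,"linear":[-0.6,0,0],"twist":0},{"jaw":0,"linear":[-0.6,0,0],"twist":0},{"jaw":0,"linear":[-0.4,0,0],"twist":0},{"jaw":0,"linear":[0,0,0],"twist":0},{"jaw":0,"linear":[2,0,0],"twist":0},{"jaw":0,"linear":[0,0,-3],"twist":0},{"jaw":0,"linear":[0,0,-4],"twist":0},{"jaw":1,"linear":[0,0,-3],"twist":0},{"jaw":1,"linear":[0,0,0],"twist":0}]'
cat >> h.py <<'E'
HUE=dict(blue=(105,130),green=(50,75))
def find(color,zlo=None,show=True):
    for n in('scene','side'):
        c=cap(n); W=pts(c); h=cv2.cvtColor(c['color'],cv2.COLOR_BGR2HSV); lo,hi=HUE[color]
        m=(h[...,0]>=lo)&(h[...,0]<=hi)&(h[...,1]>140)&(h[...,2]>30)&(W[...,0]>.3)&(W[...,0]<.75)&(W[...,1]<.0)&(W[...,1]>-.5)&(W[...,2]>.006)
        m=cv2.erode(m.astype(np.uint8),np.ones((2,2)))>0
        P=W[m].astype(np.float32)
        if len(P)<10: print(n,color,len(P)); continue
        zt=np.percentile(P[:,2],97); T=P[P[:,2]>zt-.012]
        for k,Q in(('top',T),('all',P)):
            (cx,cy),(w,hh),a=cv2.minAreaRect(Q[:,:2].copy()); print(n,color,k,len(Q),'c',round(cx,4),round(cy,4),'wh',round(w,3),round(hh,3),'a',round(a,1),'z',np.percentile(Q[:,2],[2,50,98]).round(3))
E
python3 - <<'E'
from h import *
find('blue');find('green')
a=cap('scene');cv2.imwrite('pics/p2.png',cv2.resize(a['color'][170:300,130:300],(520,400)))
E
```

```text
time: 4.52
position: [0.457, -0.2057, 0.1907]
tool_rot: [-0.11, 0.994, -0.004, 0.004]
ft_force: [1.0, -0.4, 0.4]
grip_width: 0.0072
grip_force: 0.0
scene blue top 36 c 0.5369 -0.1911 wh 0.07 0.047 a 10.8 z [0.051 0.057 0.062]
scene blue all 36 c 0.5369 -0.1911 wh 0.07 0.047 a 10.8 z [0.051 0.057 0.062]
side blue top 114 c 0.5245 -0.1697 wh 0.07 0.051 a 4.7 z [0.049 0.057 0.062]
side blue all 270 c 0.5245 -0.1696 wh 0.07 0.051 a 4.7 z [0.01  0.044 0.062]
scene green top 166 c 0.4629 -0.3809 wh 0.056 0.053 a 85.2 z [0.078 0.082 0.086]
scene green all 166 c 0.4629 -0.3809 wh 0.056 0.053 a 85.2 z [0.078 0.082 0.086]
side green top 47 c 0.4581 -0.2892 wh 0.046 0.216 a 1.0 z [0.077 0.083 0.173]
side green all 143 c 0.46 -0.2943 wh 0.226 0.046 a 89.0 z [0.012 0.063 0.104]
```

View pics/p2.png

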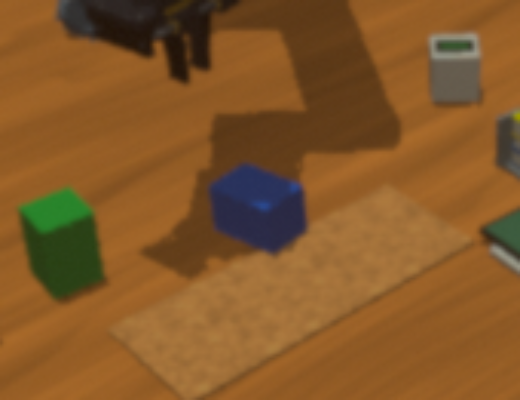

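Blue is now lying on its side, with its bottom towards the mat. I'll measure it again with a looser mask.

```bash
sed -i 's/>140)&(h\[...,2\]>30)/>120)\&(h[...,2]>12)/; s/W\[...,2\]>.006)/W[...,2]>.006)\&(W[...,2]<.11)/' h.py
python3 - <<'E'
from h import *
HUE['blue']=(100,140); find('blue')
s=520/170
for u,v in [(210,187),(250,164),(305,186),(265,210)]: print(onplane(cap('scene'),u/s+130,v/s+170,.058).round(4))
E
```

```text
scene blue top 185 c 0.5357 -0.1923 wh 0.075 0.054 a 13.3 z [0.053 0.057 0.062]
scene blue all 185 c 0.5357 -0.1923 wh 0.075 0.054 a 13.3 z [0.053 0.057 0.062]
side blue top 110 c 0.5284 -0.1762 wh 0.075 0.053 a 11.4 z [0.051 0.056 0.063]
side blue all 272 c 0.5284 -0.1762 wh 0.076 0.054 a 10.3 z [0.011 0.043 0.062]
[ 0.5024 -0.2258]
[ 0.4963 -0.1696]
[ 0.5686 -0.152 ]
[ 0.5743 -0.2085]
```

```bash
python3 - <<'E'
from h import *
to((.509,-.197,.19),(.509,-.197,.028))
E
```

```text
yaw -167.3 p [ 0.4539 -0.2033  0.1848] t 5.1
(0.509, -0.197, 0.19) tool cm [-5.52 -0.59 -0.53] rows 2.0
(0.509, -0.197, 0.028) tool cm [-0.02 -0.02 16.2 ] rows 4.0
```

```bash

python3 -m pendant '[{"jaw":1,"linear":[-2.75,-0.3,0],"twist":0},{"jaw":1,"linear":[-2.75,-0.3,0],"twist":0},{"jaw":1,"linear":[0,0,3.5],"twist":0},{"jaw":1,"linear":[0,0,3.5],"twist":0},{"jaw":1,"linear":[0,0,3.5],"twist":0},{"jaw":1,"linear":[0,0,3.2],"twist":0},{"jaw":1,"linear":[0,0,2.0],"twist":0},{"jaw":1,"linear":[0,0,0],"twist":0}]'
python3 -m pendant '[{"jaw":0,"linear":[0,0,0],"twist":0},{"jaw":0,"linear":[0,0,0],"twist":0},{"jaw":0,"linear":[0,0,0],"twist":0},{"jaw":0,"linear":[0,0,0],"twist":0},{"jaw":0,"linear":[0,0,0],"twist":0},{"jaw":0,"linear":[0,0,0],"twist":0}]' 5
python3 -m pendant '[{"jaw":0,"linear":[0,0,-1],"twist":0},{"jaw":0,"linear":[0,0,-1],"twist":0},{"jaw":0,"linear":[0,0,-1],"twist":0},{"jaw":0,"linear":[0,0,-1],"twist":0},{"jaw":0,"linear":[0,0,-1],"twist":0},{"jaw":0,"linear":[0,0,-1],"twist":0},{"jaw":0,"linear":[0,0,-1],"twist":0},{"jaw":0,"linear":[0,0,0],"twist":0}]'
python3 - <<'E'
from h import *
ims=[]
for n,b in dict(scene=(150,180,250,280),side=(270,120,350,200)).items():
    c=cap(n); x0,y0,x1,y1=b; ims.append(cv2.resize(c['color'][y0:y1,x0:x1],(400,400),interpolation=cv2.INTER_CUBIC))
cv2.imwrite('pics/p3.png',np.hstack(ims))
E
```

```text
time: 5.73
position: [0.5064, -0.1957, 0.0242]
tool_rot: [-0.11, 0.994, 0.003, -0.004]
ft_force: [0.2, 0.4, 0.0]
grip_width: 0.0867
grip_force: 0.0
time: 6.23
position: [0.5094, -0.1974, 0.0296]
tool_rot: [-0.11, 0.994, -0.0, 0.001]
ft_force: [0.5, 1.5, 3.2]
grip_width: 0.0564
grip_force: 5.0
time: 6.9
position: [0.5103, -0.1981, 0.1009]
tool_rot: [-0.11, 0.994, -0.001, 0.002]
ft_force: [0.9, -0.3, -1.2]
grip_width: 0.0565
grip_force: 5.0
```

View pics/p3.png

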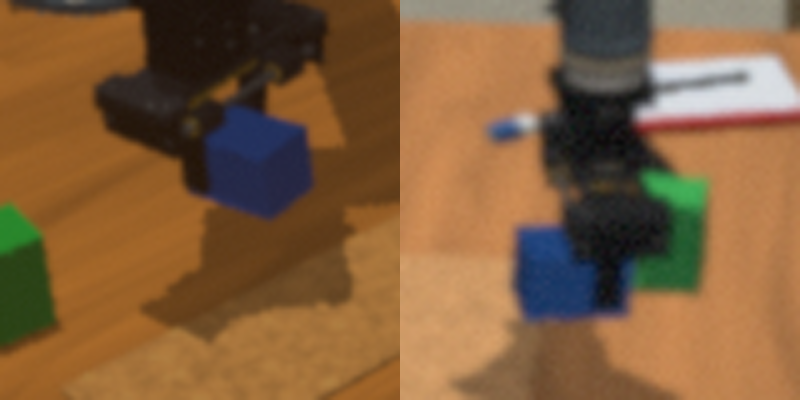

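The pot is lifted but stays horizontal, because the pads' torsional friction holds it at 5 N. I'll try 3 N.

```bash

python3 -m pendant '[{"jaw":0,"linear":[0,0,0],"twist":0},{"jaw":0,"linear":[0,0,0],"twist":0},{"jaw":0,"linear":[0,0,0],"twist":0},{"jaw":0,"linear":[0,0,0],"twist":0},{"jaw":0,"linear":[0,0,0],"twist":0},{"jaw":0,"linear":[0,0,0],"twist":0}]' 3
cat >> h.py <<'E'
def prof(color):
    o=robot.get_obs();g=np.array(o['position']);M=R.from_quat(o['tool_rot']).as_matrix();d=-M[:2,0]
    for n in('scene','side'):
        c=cap(n); W=pts(c); h=cv2.cvtColor(c['color'],cv2.COLOR_BGR2HSV); lo,hi=HUE[color]
        m=(h[...,0]>=lo-5)&(h[...,0]<=hi+8)&(h[...,1]>110)&(h[...,2]>12)
        P=W[m]; P=P[~np.isnan(P).any(1)]; P=P[np.linalg.norm(P-g,axis=1)<.13]
        a=np.c_[(P[:,:2]-g[:2])@d,P[:,2]].astype(np.float32)
        b=cv2.minAreaRect(a); print(n,len(P),'along/z rect',np.round(b[0],3),np.round(b[1],3),round(b[2],1),'along',np.percentile(a[:,0],[1,99]).round(3),'z',np.percentile(a[:,1],[1,99]).round(3))
E
python3 - <<'E'
from h import *
st(); prof('blue')
E
```

```text
time: 7.5
position: [0.509, -0.1973, 0.0983]
tool_rot: [-0.11, 0.994, 0.0, -0.0]
ft_force: [0.3, -0.2, -0.2]
grip_width: 0.0566
grip_force: 3.0
t 7.5 p [ 0.509  -0.1973  0.0983] R [[-0.976, -0.219, -0.001], [-0.219, 0.976, 0.0], [0.0, 0.0, -1.0]] w 0.0566 q [-0.57  0.63  1.75 -0.    0.76 -2.37] F [ 0.3 -0.2 -0.2]
scene 450 along/z rect [0.028 0.103] [0.076 0.054] 4.1 along [-0.006  0.065] z [0.079 0.13 ]
side 250 along/z rect [0.023 0.12 ] [0.08  0.095] 0.1 along [-0.017  0.062] z [0.077 0.16 ]
```

```bash

python3 -m pendant '[{"jaw":0,"linear":[0,0,-4.1],"twist":0},{"jaw":0,"linear":[0,0,-4.1],"twist":0},{"jaw":0,"linear":[0,0,0],"twist":0},{"jaw":0,"linear":[0,0,1],"twist":0},{"jaw":0,"linear":[0,0,2],"twist":0},{"jaw":0,"linear":[0,0,3],"twist":0},{"jaw":0,"linear":[0,0,2.2],"twist":0},{"jaw":0,"linear":[0,0,-4.1],"twist":0},{"jaw":0,"linear":[0,0,-4],"twist":0},{"jaw":0,"linear":[0,0,0],"twist":0}]'
python3 - <<'E'
from h import *
st(); prof('blue')
E
```

```text
time: 8.43
position: [0.5116, -0.1988, 0.1806]
tool_rot: [-0.11, 0.994, -0.001, 0.002]
ft_force: [1.1, -1.6, -0.3]
grip_width: 0.056
grip_force: 3.0
t 8.43 p [ 0.5116 -0.1988  0.1806] R [[-0.976, -0.219, 0.003], [-0.219, 0.976, -0.002], [-0.003, -0.003, -1.0]] w 0.056 q [-0.57  0.5   1.69  0.    0.95 -2.37] F [ 1.1 -1.6 -0.3]
scene 502 along/z rect [0.034 0.187] [0.072 0.085] 31.3 along [-0.009  0.065] z [0.155 0.208]
side 285 along/z rect [0.022 0.199] [0.091 0.083] 81.6 along [-0.02   0.062] z [0.154 0.239]
```

The jerks did not swing it. I'll use the fixed rack's plate edge as a prop instead: set the pot down, regrip about 30 mm from the mouth, and press the mouth end down on the plate's top edge to rotate it.

```bash

python3 -m pendant '[{"jaw":0,"linear":[0,0,3.5],"twist":0},{"jaw":0,"linear":[0,0,3.5],"twist":0},{"jaw":0,"linear":[0,0,3.5],"twist":0},{"jaw":0,"linear":[0,0,2.5],"twist":0},{"jaw":0,"linear":[0,0,1.8],"twist":0},{"jaw":0,"linear":[0,0,0],"twist":0},{"jaw":1,"linear":[0,0,0],"twist":0},{"jaw":1,"linear":[0,0,0],"twist":0},{"jaw":1,"linear":[0,0,0],"twist":0},{"jaw":1,"linear":[0,0,0],"twist":0},{"jaw":1,"linear":[0,0,-4],"twist":0},{"jaw":1,"linear":[0,0,-4],"twist":0}]'
python3 -m pendant '[{"jaw":1,"linear":[0,0,-4],"twist":0},{"jaw":1,"linear":[3,0,-2],"twist":0},{"jaw":1,"linear":[4,0,0],"twist":0},{"jaw":1,"linear":[0,0,0],"twist":0}]'
python3 - <<'E'
from h import *
HUE['blue']=(100,140);find('blue');to((.5,-.2,.2))
c=cap('scene'); cv2.imwrite('pics/p4.png',cv2.resize(c['color'][180:300,130:280],(600,480),interpolation=cv2.INTER_CUBIC))
E
```

```text
time: 9.53
position: [0.5074, -0.1963, 0.1102]
tool_rot: [-0.11, 0.994, 0.002, -0.003]
ft_force: [0.9, -0.5, -0.1]
grip_width: 0.0843
grip_force: 0.0
time: 9.87
position: [0.4352, -0.2116, 0.1735]
tool_rot: [-0.109, 0.994, 0.001, -0.002]
ft_force: [-0.4, 0.8, -0.1]
grip_width: 0.0865
grip_force: 0.0
scene blue top 201 c 0.5315 -0.1933 wh 0.074 0.056 a 12.7 z [0.052 0.057 0.062]
scene blue all 201 c 0.5315 -0.1933 wh 0.074 0.056 a 12.7 z [0.052 0.057 0.062]
side blue top 127 c 0.5245 -0.1771 wh 0.076 0.049 a 13.0 z [0.049 0.057 0.062]
side blue all 293 c 0.5243 -0.1743 wh 0.077 0.055 a 13.2 z [0.01  0.045 0.061]
yaw -167.5 p [ 0.4398 -0.2128  0.1729] t 10.0
(0.5, -0.2, 0.2) tool cm [-6.15 -0.06 -2.7 ] rows 2.0
```

View pics/p4.png

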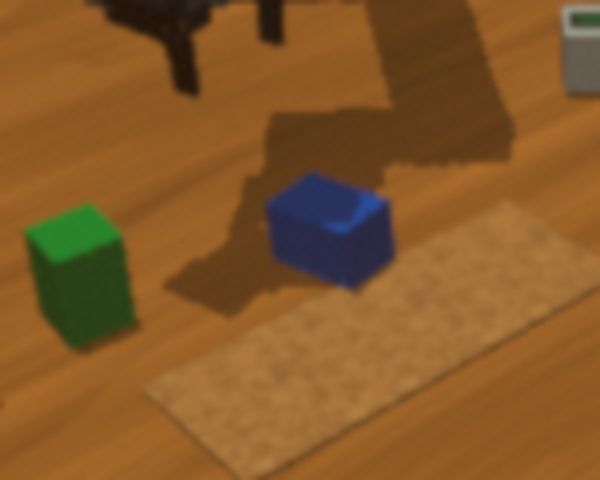

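Blue still lies flat with its mouth towards the robot; its top face is centred near (328,202) in the crop. I'll regrip it and measure the rack edge at the same time.

```bash

python3 -m pendant '[{"jaw":1,"linear":[-4.1,0.1,0],"twist":0},{"jaw":1,"linear":[-4.1,0,0],"twist":0},{"jaw":1,"linear":[0,0,4],"twist":0},{"jaw":1,"linear":[0,0,4],"twist":0},{"jaw":1,"linear":[0,0,4],"twist":0},{"jaw":1,"linear":[0,0,2.5],"twist":0},{"jaw":1,"linear":[0,0,0],"twist":0},{"jaw":0,"linear":[0,0,0],"twist":0},{"jaw":0,"linear":[0,0,0],"twist":0},{"jaw":0,"linear":[0,0,0],"twist":0},{"jaw":0,"linear":[0,0,0],"twist":0},{"jaw":0,"linear":[0,0,0],"twist":0}]' 6
python3 -m pendant '[{"jaw":0,"linear":[0,0,-2],"twist":0},{"jaw":0,"linear":[0,0,-4],"twist":0},{"jaw":0,"linear":[0,0,-4],"twist":0},{"jaw":0,"linear":[0,0,-4],"twist":0},{"jaw":0,"linear":[0,0,-4],"twist":0},{"jaw":0,"linear":[0,0,0],"twist":0}]'
python3 - <<'E'
from h import *
for n in('scene','side'):
    W=pts(cap(n)).reshape(-1,3); W=W[~np.isnan(W).any(1)]
    P=W[(W[:,0]>.57)&(W[:,0]<.85)&(W[:,1]>.06)&(W[:,1]<.31)&(W[:,2]>.05)&(W[:,2]<.08)]
    ys=np.arange(.10,.26,.02); print(n,[np.percentile(P[abs(P[:,1]-y)<.01][:,0],3).round(3) for y in ys]); print('x->ymin,ymax',[(np.percentile(P[abs(P[:,0]-x)<.012][:,1],[1,99]).round(3).tolist()) for x in(.64,.68,.72,.76)])
    F=W[(W[:,0]>.57)&(W[:,0]<.66)&(W[:,1]>.09)&(W[:,1]<.26)&(W[:,2]>.015)&(W[:,2]<.05)]; print(n,len(F), [np.median(F[abs(F[:,1]-y)<.01][:,0]).round(3) for y in ys] if len(F)>100 else '')
prof('blue'); st()
E
```

```text
time: 11.02
position: [0.5217, -0.1944, 0.0284]
tool_rot: [-0.11, 0.994, -0.001, 0.001]
ft_force: [0.4, 0.3, -0.2]
grip_width: 0.0614
grip_force: 0.0
time: 11.52
position: [0.525, -0.1963, 0.2156]
tool_rot: [-0.11, 0.994, -0.006, 0.007]
ft_force: [0.9, 0.1, -1.2]
grip_width: 0.0556
grip_force: 6.0
scene [np.float64(0.619), np.float64(0.623), np.float64(0.627), np.float64(0.631), np.float64(0.635), np.float64(0.633), np.float64(0.638), np.float64(0.64)]
x->ymin,ymax [[0.092, 0.275], [0.086, 0.26], [0.083, 0.257], [0.081, 0.254]]
scene 76 
side [np.float64(0.617), np.float64(0.618), np.float64(0.621), np.float64(0.623), np.float64(0.626), np.float64(0.627), np.float64(0.631), np.float64(0.631)]
x->ymin,ymax [[0.095, 0.284], [0.092, 0.269], [0.091, 0.263], [0.085, 0.26]]
side 132 [np.float64(0.616), np.float64(0.618), np.float64(0.62), np.float64(0.623), np.float64(0.625), np.float64(0.626), np.float64(0.629), np.float64(0.631)]
scene 483 along/z rect [0.012 0.22 ] [0.079 0.088] 1.7 along [-0.023  0.05 ] z [0.178 0.228]
side 330 along/z rect [0.001 0.243] [0.085 0.144] 9.1 along [-0.034  0.047] z [0.172 0.267]
t 11.72 p [ 0.5196 -0.1931  0.206 ] R [[-0.976, -0.219, -0.002], [-0.219, 0.976, 0.001], [0.001, 0.001, -1.0]] w 0.056 q [-0.56  0.48  1.65  0.    1.02 -2.35] F [-0.8  0.3 -1. ]
```

```bash

T='{"jaw":0,"linear":[0,0,0],"twist":7.1}'
python3 -m pendant '[{"jaw":0,"linear":[0,0,0],"twist":7.1},{"jaw":0,"linear":[0,0,0],"twist":7.1},{"jaw":0,"linear":[0,0,0],"twist":7.1},{"jaw":0,"linear":[0,0,0],"twist":7.1},{"jaw":0,"linear":[0,0,0],"twist":7.1},{"jaw":0,"linear":[0,0,0],"twist":7.1},{"jaw":0,"linear":[0,0,0],"twist":7.1},{"jaw":0,"linear":[0,0,0],"twist":7.1},{"jaw":0,"linear":[0,0,0],"twist":7.1},{"jaw":0,"linear":[0,0,0],"twist":7.1},{"jaw":0,"linear":[0,0,0],"twist":7.1},{"jaw":0,"linear":[0,0,0],"twist":7.1}]' 10|head -1
python3 -m pendant '[{"jaw":0,"linear":[0,0,0],"twist":7.1},{"jaw":0,"linear":[0,0,0],"twist":7.1},{"jaw":0,"linear":[0,0,0],"twist":7.1},{"jaw":0,"linear":[0,0,0],"twist":7.1},{"jaw":0,"linear":[0,0,0],"twist":7.1},{"jaw":0,"linear":[0,0,0],"twist":7.1},{"jaw":0,"linear":[0,0,0],"twist":7.1},{"jaw":0,"linear":[0,0,0],"twist":7.1},{"jaw":0,"linear":[0,0,0],"twist":7.1},{"jaw":0,"linear":[0,0,0],"twist":7.1},{"jaw":0,"linear":[0,0,0],"twist":7.1},{"jaw":0,"linear":[0,0,0],"twist":7.1}]' |head -1
python3 -m pendant '[{"jaw":0,"linear":[0,0,0],"twist":7.1},{"jaw":0,"linear":[0,0,0],"twist":7.1},{"jaw":0,"linear":[0,0,0],"twist":7.1},{"jaw":0,"linear":[0,0,0],"twist":6.6},{"jaw":0,"linear":[0,0,0],"twist":0}]'
python3 - <<'E'
from h import *
r=np.radians(-5.7);rx=np.array([np.cos(r),np.sin(r)]);ry=np.array([-rx[1],rx[0]]);O=np.array([.624,.183])
g=O-.010*rx
to((*g,.21),(*g,.11))
E
```

```text
time: 12.72
time: 13.72
time: 14.13
position: [0.5193, -0.193, 0.2042]
tool_rot: [0.999, -0.05, -0.002, -0.001]
ft_force: [-0.4, 0.9, -1.6]
grip_width: 0.0558
grip_force: 10.0
yaw -5.8 p [ 0.5193 -0.193   0.2042] t 14.1
(np.float64(0.6140494443003878), np.float64(0.1839931974974364), 0.21) tool cm [  5.64 -38.47  -0.52] rows 10.0
(np.float64(0.6140494443003878), np.float64(0.1839931974974364), 0.11) tool cm [ 0.05  0.02 10.  ] rows 3.0
```

```bash

python3 -m pendant '[{"jaw":0,"linear":[0.42,-3.85,0],"twist":0},{"jaw":0,"linear":[0.42,-3.85,0],"twist":0},{"jaw":0,"linear":[0.42,-3.85,0],"twist":0},{"jaw":0,"linear":[0.42,-3.85,0],"twist":0},{"jaw":0,"linear":[0.42,-3.85,0],"twist":0},{"jaw":0,"linear":[0.42,-3.85,0],"twist":0},{"jaw":0,"linear":[0.42,-3.85,0],"twist":0},{"jaw":0,"linear":[0.42,-3.85,0],"twist":0},{"jaw":0,"linear":[0.42,-3.85,0],"twist":0},{"jaw":0,"linear":[0.42,-3.85,0],"twist":0},{"jaw":0,"linear":[0,0,0],"twist":0},{"jaw":0,"linear":[0,0,0],"twist":0}]' 
python3 -m pendant '[{"jaw":0,"linear":[0,0,3],"twist":0},{"jaw":0,"linear":[0,0,3],"twist":0},{"jaw":0,"linear":[0,0,3],"twist":0},{"jaw":0,"linear":[0,0,0],"twist":0},{"jaw":0,"linear":[0,0,0],"twist":0}]' 3
python3 - <<'E'
from h import *
prof('blue'); st()
ims=[]
for n,b in dict(scene=(250,140,370,240),side=(220,180,340,280)).items():
    c=cap(n); x0,y0,x1,y1=b; ims.append(cv2.resize(c['color'][y0:y1,x0:x1],(400,333),interpolation=cv2.INTER_CUBIC))
cv2.imwrite('pics/p5.png',np.hstack(ims))
E
```

```text
time: 15.13
position: [0.5992, 0.1873, 0.2046]
tool_rot: [0.999, -0.046, -0.002, 0.0]
ft_force: [-0.2, -0.4, -0.1]
grip_width: 0.056
grip_force: 10.0
time: 15.55
position: [0.5983, 0.1835, 0.1143]
tool_rot: [0.999, -0.049, -0.003, 0.001]
ft_force: [0.9, -0.0, 0.1]
grip_width: 0.056
grip_force: 3.0
scene 242 along/z rect [-0.004  0.104] [0.055 0.075] 50.2 along [-0.046  0.029] z [0.069 0.141]
side 381 along/z rect [-0.001  0.104] [0.087 0.155] 3.1 along [-0.043  0.041] z [0.059 0.178]
t 15.65 p [0.6013 0.1844 0.1177] R [[0.995, -0.099, 0.002], [-0.099, -0.995, 0.0], [0.002, -0.0, -1.0]] w 0.0564 q [ 0.12  0.68  1.52 -0.    0.93  1.79] F [ 0.8  0.5 -0. ]
```

View pics/p5.png

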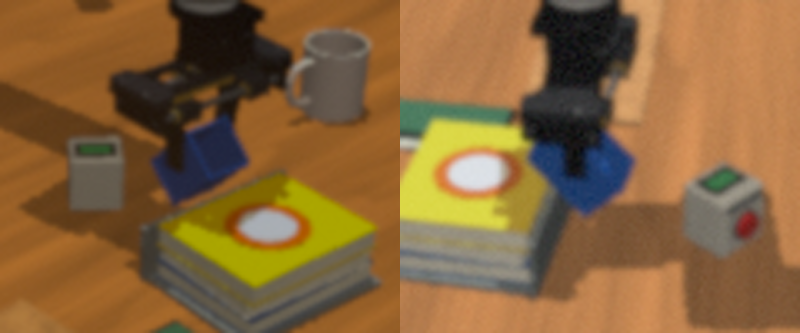

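The pot has swung to about 45° by itself, with its bottom going down. I'll repeat the fast drop to swing it further.

```bash

python3 -m pendant '[{"jaw":0,"linear":[-2,0,-2],"twist":0},{"jaw":0,"linear":[-1,0,-3],"twist":0},{"jaw":0,"linear":[0,0,-3],"twist":0},{"jaw":0,"linear":[0,0,0],"twist":0},{"jaw":0,"linear":[0,0,3],"twist":0},{"jaw":0,"linear":[0,0,3.5],"twist":0},{"jaw":0,"linear":[0,0,0],"twist":0},{"jaw":0,"linear":[0,0,0],"twist":0}]' 3
python3 - <<'E'
from h import *
prof('blue'); st()
E
```

```text
time: 16.42
position: [0.5694, 0.188, 0.131]
tool_rot: [0.999, -0.049, -0.002, 0.0]
ft_force: [0.6, 0.5, 0.2]
grip_width: 0.0558
grip_force: 3.0
scene 244 along/z rect [-0.004  0.119] [0.058 0.071] 44.7 along [-0.047  0.029] z [0.085 0.156]
side 383 along/z rect [-0.001  0.12 ] [0.167 0.089] 83.5 along [-0.043  0.04 ] z [0.075 0.191]
t 16.52 p [0.5718 0.1884 0.1333] R [[0.995, -0.098, 0.003], [-0.098, -0.995, 0.0], [0.003, -0.001, -1.0]] w 0.0561 q [ 0.13  0.63  1.59 -0.    0.92  1.8 ] F [-0.4 -0.6 -1. ]
```

The tilt is still about 45°, so the grip slackening did that. I'll carry it to the mat and finish by dragging its bottom edge on the cork towards -x.

```bash
python3 - <<'E'
from h import *
to((.572,.188,.21),(.668,-.216,.21),(.668,-.216,.075))
E
python3 -m pendant '[{"jaw":0,"linear":[0,0,-1.5],"twist":0},{"jaw":0,"linear":[0,0,-3],"twist":0},{"jaw":0,"linear":[0,0,-3],"twist":0},{"jaw":0,"linear":[0,0,0],"twist":0}]' 8
```

```text
yaw -5.6 p [0.5718 0.1884 0.1333] t 16.5
(0.572, 0.188, 0.21) tool cm [ 0.05  0.03 -7.67] rows 2.0
(0.668, -0.216, 0.21) tool cm [1.352e+01 3.926e+01 1.000e-02] rows 11.0
(0.668, -0.216, 0.075) tool cm [-4.00e-02  1.00e-02  1.35e+01] rows 4.0
time: 16.85
position: [0.5757, 0.1891, 0.2153]
tool_rot: [0.999, -0.049, 0.008, -0.002]
ft_force: [0.4, 0.7, -0.3]
grip_width: 0.0562
grip_force: 8.0
```

```bash

python3 -m pendant '[{"jaw":0,"linear":[1.23,3.57,0],"twist":0},{"jaw":0,"linear":[1.23,3.57,0],"twist":0},{"jaw":0,"linear":[1.23,3.57,0],"twist":0},{"jaw":0,"linear":[1.23,3.57,0],"twist":0},{"jaw":0,"linear":[1.23,3.57,0],"twist":0},{"jaw":0,"linear":[1.23,3.57,0],"twist":0},{"jaw":0,"linear":[1.23,3.57,0],"twist":0},{"jaw":0,"linear":[1.23,3.57,0],"twist":0},{"jaw":0,"linear":[1.23,3.57,0],"twist":0},{"jaw":0,"linear":[1.23,3.57,0],"twist":0},{"jaw":0,"linear":[1.23,3.57,0],"twist":0},{"jaw":0,"linear":[0,0,0],"twist":0}]' 
python3 -m pendant '[{"jaw":0,"linear":[0,0,3],"twist":0},{"jaw":0,"linear":[0,0,3],"twist":0},{"jaw":0,"linear":[0,0,3],"twist":0},{"jaw":0,"linear":[0,0,3],"twist":0},{"jaw":0,"linear":[0,0,1],"twist":0},{"jaw":0,"linear":[0,0,0],"twist":0},{"jaw":0,"linear":[0,0,0],"twist":0}]' 
python3 - <<'E'
from h import *
prof('blue'); st()
E
```

```text
time: 17.85
position: [0.6689, -0.2251, 0.2088]
tool_rot: [0.999, -0.052, 0.004, 0.004]
ft_force: [0.7, -0.3, -0.6]
grip_width: 0.0558
grip_force: 8.0
time: 18.43
position: [0.6674, -0.2162, 0.0779]
tool_rot: [0.999, -0.049, 0.001, 0.0]
ft_force: [0.8, -0.9, -0.3]
grip_width: 0.0562
grip_force: 8.0
scene 226 along/z rect [-0.002  0.057] [0.054 0.093] 41.0 along [-0.05   0.043] z [0.018 0.106]
side 256 along/z rect [0.012 0.1  ] [0.154 0.087] 72.1 along [-0.04   0.041] z [0.026 0.141]
t 18.53 p [ 0.6683 -0.2166  0.0793] R [[0.995, -0.098, 0.004], [-0.098, -0.995, -0.002], [0.005, 0.002, -1.0]] w 0.0556 q [-0.47  0.81  1.34  0.    0.99  1.2 ] F [ 0.9 -0.2  0.4]
```

```bash

python3 -m pendant '[{"jaw":0,"linear":[0,0,1],"twist":0},{"jaw":0,"linear":[0,0,0.9],"twist":0},{"jaw":0,"linear":[-0.5,0,0],"twist":0},{"jaw":0,"linear":[-0.5,0,0],"twist":0},{"jaw":0,"linear":[-0.5,0,0],"twist":0},{"jaw":0,"linear":[-0.5,0,0],"twist":0},{"jaw":0,"linear":[-0.5,0,0],"twist":0},{"jaw":0,"linear":[-0.5,0,0],"twist":0},{"jaw":0,"linear":[0,0,0],"twist":0}]' 4
python3 - <<'E'
from h import *
prof('blue'); st()
ims=[]
for n,b in dict(scene=(180,190,280,290),side=(240,130,320,210)).items():
    c=cap(n); x0,y0,x1,y1=b; ims.append(cv2.resize(c['color'][y0:y1,x0:x1],(400,400),interpolation=cv2.INTER_CUBIC))
cv2.imwrite('pics/p6.png',np.hstack(ims))
E
```

```text
time: 19.28
position: [0.6349, -0.2126, 0.0576]
tool_rot: [0.999, -0.049, -0.001, -0.0]
ft_force: [-0.1, 0.1, 2.2]
grip_width: 0.0559
grip_force: 4.0
scene 224 along/z rect [-0.005  0.053] [0.049 0.091] 39.5 along [-0.051  0.037] z [0.019 0.097]
side 205 along/z rect [0.    0.068] [0.078 0.104] 0.5 along [-0.037  0.038] z [0.017 0.115]
t 19.38 p [ 0.6352 -0.2127  0.0575] R [[0.995, -0.098, -0.003], [-0.098, -0.995, 0.001], [-0.003, -0.001, -1.0]] w 0.056 q [-0.49  0.81  1.43 -0.    0.9   1.18] F [-1.8  0.4  3.8]
```

View pics/p6.png

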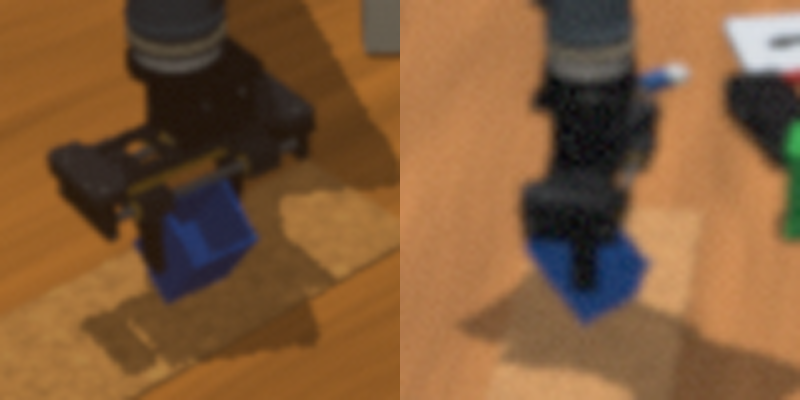

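The pot is at about 45–50° and its edge is sliding on the mat. I'll lift it, shift back, and drag again with less grip and more press.

```bash

python3 -m pendant '[{"jaw":0,"linear":[0,0,-1],"twist":0},{"jaw":0,"linear":[2,0,0],"twist":0},{"jaw":0,"linear":[2,0,0],"twist":0},{"jaw":0,"linear":[0,0,0.8],"twist":0},{"jaw":0,"linear":[0,0,0],"twist":0}]' 6
python3 -m pendant '[{"jaw":0,"linear":[-0.2,0,0.3],"twist":0},{"jaw":0,"linear":[-0.4,0,0.4],"twist":0},{"jaw":0,"linear":[-0.5,0,0.2],"twist":0},{"jaw":0,"linear":[-0.6,0,0],"twist":0},{"jaw":0,"linear":[-0.6,0,0],"twist":0},{"jaw":0,"linear":[-0.6,0,0],"twist":0},{"jaw":0,"linear":[-0.6,0,0],"twist":0},{"jaw":0,"linear":[-0.6,0,0],"twist":0}]' 3
python3 - <<'E'
from h import *
prof('blue'); st()
ims=[]
for n,b in dict(side=(240,130,320,210)).items():
    c=cap(n); x0,y0,x1,y1=b; ims.append(cv2.resize(c['color'][y0:y1,x0:x1],(400,400),interpolation=cv2.INTER_CUBIC))
h=cv2.cvtColor(ims[0],cv2.COLOR_BGR2HSV); m=((h[...,0]>100)&(h[...,0]<135)&(h[...,1]>110)).astype(np.uint8)
k,_=max(((c,cv2.contourArea(c)) for c in cv2.findContours(m,0,2)[0]),key=lambda t:t[1])
print(cv2.approxPolyDP(k,12,True)[:,0].tolist())
E
```

```text
time: 19.9
position: [0.6765, -0.2164, 0.0583]
tool_rot: [0.999, -0.049, -0.001, -0.0]
ft_force: [0.0, 0.0, -1.7]
grip_width: 0.0563
grip_force: 6.0
time: 20.57
position: [0.6344, -0.2128, 0.0504]
tool_rot: [0.999, -0.049, -0.0, -0.0]
ft_force: [0.8, 0.2, -0.1]
grip_width: 0.0561
grip_force: 3.0
scene 167 along/z rect [-0.001  0.063] [0.037 0.099] 52.6 along [-0.049  0.032] z [0.023 0.093]
side 163 along/z rect [0.003 0.066] [0.099 0.068] 85.1 along [-0.031  0.038] z [0.018 0.112]
t 20.67 p [ 0.6339 -0.2125  0.0503] R [[0.995, -0.099, -0.002], [-0.099, -0.995, 0.001], [-0.002, -0.001, -1.0]] w 0.0559 q [-0.49  0.82  1.44 -0.    0.89  1.18] F [ 0.2  0.7 -0.4]
[[144, 244], [173, 316], [226, 300], [220, 245], [192, 256], [192, 296], [176, 282], [182, 256]]
```

The edge outline shows the pot nearly upright, past its balance point. I'll release it gently.

```bash

python3 -m pendant '[{"jaw":0.68,"linear":[0,0,0],"twist":0},{"jaw":0.75,"linear":[0,0,0],"twist":0},{"jaw":0.85,"linear":[0,0,0],"twist":0},{"jaw":1,"linear":[0,0,0],"twist":0},{"jaw":1,"linear":[0,0,0],"twist":0},{"jaw":1,"linear":[0,0,-3],"twist":0},{"jaw":1,"linear":[0,0,-4],"twist":0},{"jaw":1,"linear":[0,0,-4],"twist":0},{"jaw":1,"linear":[0,0,-3],"twist":0},{"jaw":1,"linear":[-4,0,0],"twist":0},{"jaw":1,"linear":[-4,0,0],"twist":0},{"jaw":1,"linear":[0,0,0],"twist":0}]'
python3 - <<'E'
from h import *
find('blue'); find('green'); st()
c=cap('scene'); cv2.imwrite('pics/p7.png',cv2.resize(c['color'][180:300,120:280],(640,480),interpolation=cv2.INTER_CUBIC))
E
```

```text
time: 21.72
position: [0.5448, -0.2, 0.1886]
tool_rot: [0.999, -0.049, -0.008, -0.004]
ft_force: [-2.6, 1.9, -0.5]
grip_width: 0.0871
grip_force: 0.0
scene blue top 30 c 0.6419 -0.2266 wh 0.054 0.033 a 50.9 z [0.08  0.085 0.089]
scene blue all 32 c 0.6288 -0.2237 wh 0.06 0.047 a 13.2 z [0.053 0.085 0.089]
side blue top 52 c 0.6202 -0.2036 wh 0.044 0.072 a 5.7 z [0.074 0.081 0.091]
side blue all 245 c 0.6211 -0.2089 wh 0.045 0.082 a 5.4 z [0.013 0.058 0.087]
scene green top 160 c 0.4596 -0.3803 wh 0.053 0.053 a 2.5 z [0.078 0.082 0.086]
scene green all 160 c 0.4596 -0.3803 wh 0.053 0.053 a 2.5 z [0.078 0.082 0.086]
side green top 82 c 0.4576 -0.3688 wh 0.066 0.051 a 89.1 z [0.076 0.082 0.088]
side green all 212 c 0.4576 -0.3688 wh 0.066 0.051 a 89.1 z [0.009 0.062 0.087]
t 21.92 p [ 0.5572 -0.2057  0.1911] R [[0.995, -0.099, 0.002], [-0.099, -0.995, -0.001], [0.002, 0.001, -1.0]] w 0.0869 q [-0.54  0.54  1.56  0.    1.03  1.13] F [-0.  -0.3  0.5]
```

View pics/p7.png

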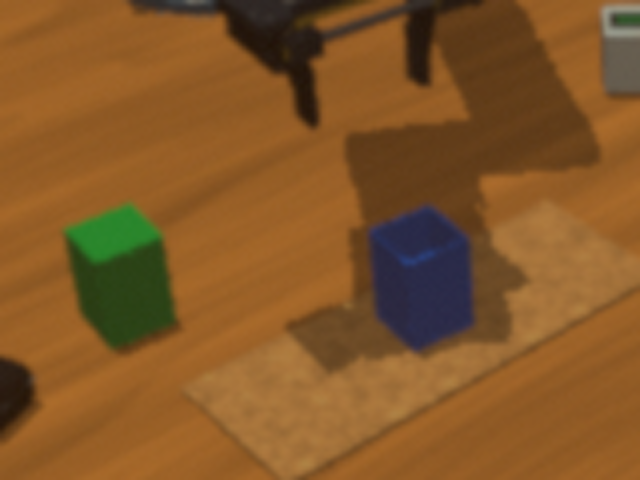

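Blue stands mouth-up on the mat near (0.622,-0.212). Now green: I'll topple it towards the robot, so its mouth faces +x, ready for the rack.

```bash

python3 -m pendant '[{"jaw":0,"linear":[-0.46,3.48,0],"twist":0},{"jaw":0,"linear":[-0.46,3.48,0],"twist":0},{"jaw":0,"linear":[-0.46,3.48,0],"twist":0},{"jaw":0,"linear":[-0.46,3.48,0],"twist":0},{"jaw":0,"linear":[-0.46,3.48,0],"twist":0},{"jaw":0,"linear":[0,0,0],"twist":0},{"jaw":0,"linear":[0,0,3.5],"twist":0},{"jaw":0,"linear":[0,0,3.5],"twist":0},{"jaw":0,"linear":[0,0,3.6],"twist":0},{"jaw":0,"linear":[0,0,0],"twist":0},{"jaw":0,"linear":[0,0,0],"twist":0},{"jaw":0,"linear":[0,0,0],"twist":0}]'
python3 -m pendant '[{"jaw":0,"linear":[-0.8,0,0],"twist":0},{"jaw":0,"linear":[-0.8,0,0],"twist":0},{"jaw":0,"linear":[-0.6,0,0],"twist":0},{"jaw":0,"linear":[-0.6,0,0],"twist":0},{"jaw":0,"linear":[-0.6,0,0],"twist":0},{"jaw":0,"linear":[-0.6,0,0],"twist":0},{"jaw":0,"linear":[-0.6,0,0],"twist":0},{"jaw":0,"linear":[-0.6,0,0],"twist":0},{"jaw":0,"linear":[-0.6,0,0],"twist":0},{"jaw":0,"linear":[-0.6,0,0],"twist":0},{"jaw":0,"linear":[-0.5,0,0],"twist":0},{"jaw":0,"linear":[0,0,0],"twist":0}]'
python3 -m pendant '[{"jaw":0,"linear":[2,0,0],"twist":0},{"jaw":1,"linear":[2,0,-2],"twist":0},{"jaw":1,"linear":[3,0,-4],"twist":0},{"jaw":1,"linear":[3,0,-4],"twist":0},{"jaw":1,"linear":[0,0,-2],"twist":0},{"jaw":1,"linear":[0,0,0],"twist":0}]'
python3 - <<'E'
from h import *
HUE['green']=(45,80); find('green'); st()
E
```

```text
time: 22.97
position: [0.5176, -0.3768, 0.0858]
tool_rot: [0.999, -0.049, 0.001, 0.001]
ft_force: [0.2, -0.8, 0.8]
grip_width: 0.0147
grip_force: 0.0
time: 23.97
position: [0.446, -0.3686, 0.0843]
tool_rot: [0.999, -0.05, -0.001, -0.001]
ft_force: [-0.0, 0.3, -0.3]
grip_width: 0.0007
grip_force: 0.0
time: 24.47
position: [0.5411, -0.3803, 0.197]
tool_rot: [0.999, -0.048, 0.005, 0.004]
ft_force: [0.7, -0.2, -0.7]
grip_width: 0.0259
grip_force: 0.0
scene green top 248 c 0.3921 -0.3766 wh 0.054 0.081 a 87.4 z [0.047 0.054 0.058]
scene green all 317 c 0.3922 -0.3758 wh 0.056 0.081 a 85.6 z [0.016 0.053 0.058]
side green top 105 c 0.3856 -0.3598 wh 0.063 0.069 a 84.6 z [0.047 0.054 0.058]
side green all 222 c 0.3856 -0.3599 wh 0.063 0.069 a 84.0 z [0.01  0.043 0.058]
t 24.57 p [ 0.5371 -0.3778  0.1918] R [[0.995, -0.098, 0.001], [-0.098, -0.995, -0.001], [0.001, 0.001, -1.0]] w 0.034 q [-0.78  0.62  1.39 -0.    1.12  0.89] F [-0.7  0.3 -0.8]
```

```bash

python3 -m pendant '[{"jaw":1,"linear":[-3.35,0.24,0],"twist":0},{"jaw":1,"linear":[-3.35,0.24,0],"twist":0},{"jaw":1,"linear":[-3.35,0.24,0],"twist":0},{"jaw":1,"linear":[-3.35,0.22,0],"twist":0},{"jaw":1,"linear":[0,0,0],"twist":0},{"jaw":1,"linear":[0,0,4],"twist":0},{"jaw":1,"linear":[0,0,4],"twist":0},{"jaw":1,"linear":[0,0,4],"twist":0},{"jaw":1,"linear":[0,0,3],"twist":0},{"jaw":1,"linear":[0,0,1.4],"twist":0},{"jaw":1,"linear":[0,0,0],"twist":0}]'
python3 -m pendant '[{"jaw":0,"linear":[0,0,0],"twist":0},{"jaw":0,"linear":[0,0,0],"twist":0},{"jaw":0,"linear":[0,0,0],"twist":0},{"jaw":0,"linear":[0,0,0],"twist":0},{"jaw":0,"linear":[0,0,0],"twist":0},{"jaw":0,"linear":[0,0,0],"twist":0},{"jaw":0,"linear":[0,0,-3],"twist":0},{"jaw":0,"linear":[0,0,-4],"twist":0},{"jaw":0,"linear":[0,0,-4],"twist":0},{"jaw":0,"linear":[0,0,-4],"twist":0},{"jaw":0,"linear":[0,0,-3],"twist":0},{"jaw":0,"linear":[0,0,0],"twist":0}]' 8
python3 - <<'E'
from h import *
HUE['green']=(45,80); prof('green'); st()
r=np.radians(-5.7);rx=np.array([np.cos(r),np.sin(r)]);O=np.array([.624,.183])
g=O-.026*rx
to((.5,-.2,.21),(*g,.21),(*g,.1))
E
```

```text
time: 25.48
position: [0.4, -0.3707, 0.0223]
tool_rot: [0.999, -0.05, -0.003, -0.004]
ft_force: [0.4, 0.2, 0.1]
grip_width: 0.0866
grip_force: 0.0
time: 26.48
position: [0.4052, -0.3773, 0.2144]
tool_rot: [0.999, -0.049, 0.005, 0.006]
ft_force: [0.7, -0.9, -1.5]
grip_width: 0.0559
grip_force: 8.0
scene 514 along/z rect [0.008 0.235] [0.084 0.112] 9.1 along [-0.031  0.055] z [0.186 0.278]
side 215 along/z rect [0.021 0.237] [0.092 0.078] 85.6 along [-0.018  0.058] z [0.193 0.275]
t 26.58 p [ 0.403  -0.3745  0.2089] R [[0.995, -0.098, 0.002], [-0.098, -0.995, -0.003], [0.002, 0.003, -1.0]] w 0.0557 q [-0.95  0.47  1.66 -0.    1.02  0.72] F [ 0.2 -0.2 -1.6]
yaw -5.6 p [ 0.403  -0.3745  0.2089] t 26.6
(0.5, -0.2, 0.21) tool cm [  7.94 -18.32  -0.14] rows 5.0
(np.float64(0.5981285551810082), np.float64(0.18558231349333462), 0.21) tool cm [  5.98 -39.34  -0.1 ] rows 10.0
(np.float64(0.5981285551810082), np.float64(0.18558231349333462), 0.1) tool cm [-0.03 -0.03 11.  ] rows 3.0
```

```bash

python3 -m pendant '[{"jaw":0,"linear":[0.93,-3.84,0],"twist":0},{"jaw":0,"linear":[0.93,-3.84,0],"twist":0},{"jaw":0,"linear":[0.93,-3.84,0],"twist":0},{"jaw":0,"linear":[0.93,-3.84,0],"twist":0},{"jaw":0,"linear":[0.93,-3.84,0],"twist":0},{"jaw":0,"linear":[0.93,-3.84,0],"twist":0},{"jaw":0,"linear":[0.93,-3.84,0],"twist":0},{"jaw":0,"linear":[0.93,-3.84,0],"twist":0},{"jaw":0,"linear":[0.93,-3.84,0],"twist":0},{"jaw":0,"linear":[0.93,-3.84,0],"twist":0},{"jaw":0,"linear":[0.93,-3.84,0],"twist":0},{"jaw":0,"linear":[0.93,-3.84,0],"twist":0}]' |head -2
python3 -m pendant '[{"jaw":0,"linear":[0.93,-3.84,0],"twist":0},{"jaw":0,"linear":[0.93,-3.84,0],"twist":0},{"jaw":0,"linear":[0.93,-3.84,0],"twist":0},{"jaw":0,"linear":[0,0,0],"twist":0},{"jaw":0,"linear":[0,0,3],"twist":0},{"jaw":0,"linear":[0,0,3],"twist":0},{"jaw":0,"linear":[0,0,3],"twist":0},{"jaw":0,"linear":[0,0,1.5],"twist":0},{"jaw":0,"linear":[0,0,0],"twist":0},{"jaw":0,"linear":[0,0,0],"twist":0}]'
python3 - <<'E'
from h import *
HUE['green']=(45,80); prof('green'); st()
E
```

```text
time: 27.58
position: [0.5576, 0.0756, 0.2049]
time: 28.42
position: [0.5962, 0.1847, 0.0997]
tool_rot: [0.999, -0.049, -0.003, 0.001]
ft_force: [0.8, -1.0, -0.4]
grip_width: 0.0559
grip_force: 8.0
scene 298 along/z rect [0.025 0.084] [0.067 0.185] 58.9 along [-0.036  0.058] z [0.069 0.159]
side 341 along/z rect [0.018 0.123] [0.097 0.081] 89.0 along [-0.021  0.057] z [0.076 0.165]
t 28.52 p [0.5985 0.1852 0.1026] R [[0.995, -0.099, 0.001], [-0.099, -0.995, 0.0], [0.001, -0.0, -1.0]] w 0.0561 q [ 0.12  0.7   1.54 -0.    0.9   1.79] F [ 0.2  0.4 -0.6]
```

Now I'll press the mouth end down slowly on the plate's edge with a light grip.

```bash

python3 -m pendant '[{"jaw":0,"linear":[0,0,0],"twist":0},{"jaw":0,"linear":[0,0,0.4],"twist":0},{"jaw":0,"linear":[0,0,0.4],"twist":0},{"jaw":0,"linear":[0,0,0.4],"twist":0},{"jaw":0,"linear":[0,0,0],"twist":0}]' 3
python3 -m pendant '[{"jaw":0,"linear":[0,0,0.3],"twist":0},{"jaw":0,"linear":[0,0,0.3],"twist":0},{"jaw":0,"linear":[0,0,0.2],"twist":0},{"jaw":0,"linear":[0,0,0],"twist":0}]'
cat >> h.py <<'E'
def poly(color,n='side'):
    c=cap(n); i=cv2.resize(c['color'],None,fx=4,fy=4,interpolation=cv2.INTER_CUBIC); h=cv2.cvtColor(i,cv2.COLOR_BGR2HSV); lo,hi=HUE[color]
    m=((h[...,0]>=lo-5)&(h[...,0]<=hi+8)&(h[...,1]>110)).astype(np.uint8)
    o=np.array(robot.get_obs()['position']); q=c['view']@np.r_[o,1]; f=210/np.tan(np.radians(c['fov_y'])/2); uv=4*(q[:2]/q[2]*f+[c['cx'],c['cy']])
    for k in sorted(cv2.findContours(m,0,2)[0],key=cv2.contourArea)[-3:]:
        a=cv2.approxPolyDP(k,9,True)[:,0]; 
        if np.linalg.norm(a.mean(0)-uv)<150: print(n,'tcp',uv.round(),(a-uv).round().astype(int).tolist())
E
python3 - <<'E'
from h import *
HUE['green']=(45,80); prof('green'); st(); poly('green')
E
```

```text
time: 28.93
position: [0.5975, 0.1853, 0.0896]
tool_rot: [0.999, -0.049, -0.001, 0.0]
ft_force: [-0.9, -0.2, -0.3]
grip_width: 0.0562
grip_force: 3.0
time: 29.27
position: [0.5977, 0.1853, 0.0816]
tool_rot: [0.999, -0.049, -0.001, 0.0]
ft_force: [0.3, -0.9, -1.7]
grip_width: 0.0557
grip_force: 3.0
scene 274 along/z rect [0.028 0.075] [0.072 0.177] 63.4 along [-0.032  0.121] z [0.052 0.14 ]
side 335 along/z rect [0.046 0.105] [0.149 0.098] 7.2 along [-0.022  0.059] z [0.057 0.143]
t 29.37 p [0.598  0.1853 0.082 ] R [[0.995, -0.098, -0.0], [-0.098, -0.995, -0.0], [-0.0, 0.0, -1.0]] w 0.0559 q [ 0.12  0.73  1.55 -0.    0.86  1.79] F [-0.3 -0.7 -0.1]
side tcp [1102.  927.] [[-24, 2], [-34, 44], [-11, 46]]
side tcp [1102.  927.] [[71, -34], [37, -32], [23, 7], [0, 18], [6, 49], [64, 53]]
```

No overlap with the plate: the pot is in front of it. I'll raise it, shift 9 mm further over the plate, and press again.

```bash

python3 -m pendant '[{"jaw":0,"linear":[0,0,-2.4],"twist":0},{"jaw":0,"linear":[0.9,0,0],"twist":0},{"jaw":0,"linear":[0,0,0],"twist":0},{"jaw":0,"linear":[0,0,0.5],"twist":0},{"jaw":0,"linear":[0,0,0.4],"twist":0},{"jaw":0,"linear":[0,0,0.4],"twist":0},{"jaw":0,"linear":[0,0,0.4],"twist":0},{"jaw":0,"linear":[0,0,0],"twist":0}]' 3
python3 - <<'E'
from h import *
HUE['green']=(45,80); prof('green'); st(); poly('green')
E
```

```text
time: 30.08
position: [0.6056, 0.1844, 0.0876]
tool_rot: [0.999, -0.049, -0.002, 0.0]
ft_force: [-0.9, 0.6, -1.1]
grip_width: 0.0559
grip_force: 3.0
scene 282 along/z rect [0.025 0.081] [0.072 0.178] 61.1 along [-0.035  0.052] z [0.06  0.146]
side 338 along/z rect [0.025 0.111] [0.099 0.081] 76.5 along [-0.021  0.062] z [0.062 0.151]
t 30.18 p [0.6061 0.1844 0.0882] R [[0.995, -0.098, -0.002], [-0.098, -0.995, -0.0], [-0.002, 0.0, -1.0]] w 0.0561 q [0.12 0.73 1.52 0.   0.89 1.79] F [-1.6  0.8 -1. ]
side tcp [1092.  920.] [[-30, 3], [-35, 31], [-21, 40], [-18, 12]]
side tcp [1092.  920.] [[43, -37], [21, -7], [26, 5], [2, 9], [10, 47], [56, 59], [80, -26]]
```

```bash
python3 - <<'E'
from h import *
ims=[]
for n,b in dict(scene=(270,150,350,230),side=(230,190,310,270)).items():
    c=cap(n); x0,y0,x1,y1=b; ims.append(cv2.resize(c['color'][y0:y1,x0:x1],(400,400),interpolation=cv2.INTER_CUBIC))
cv2.imwrite('pics/p8.png',np.hstack(ims))
E
```

```text
(no output)
```

View pics/p8.png

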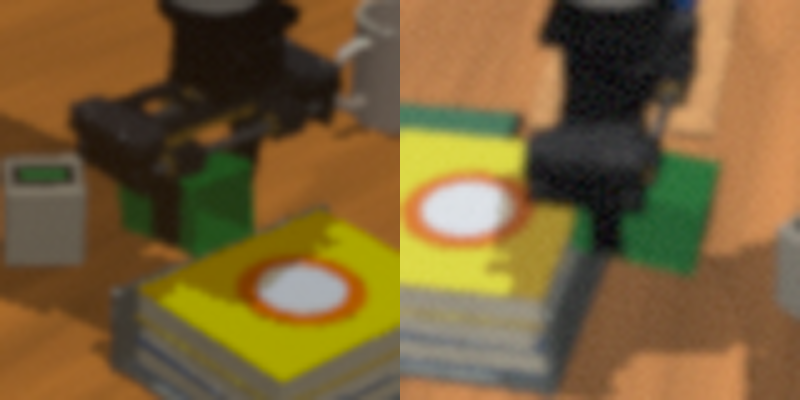

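The right-hand view shows the mouth end over the plate and the pot starting to tilt, bottom down. I'll keep lowering while backing away.

```bash

python3 -m pendant '[{"jaw":0,"linear":[0,0,0.2],"twist":0},{"jaw":0,"linear":[-0.1,0,0.2],"twist":0},{"jaw":0,"linear":[-0.2,0,0.2],"twist":0},{"jaw":0,"linear":[-0.2,0,0.2],"twist":0},{"jaw":0,"linear":[-0.2,0,0.2],"twist":0},{"jaw":0,"linear":[0,0,0],"twist":0}]' 3
python3 - <<'E'
from h import *
HUE['green']=(45,80); prof('green'); st(); poly('green')
E
```

```text
time: 30.83
position: [0.5999, 0.1852, 0.0789]
tool_rot: [0.999, -0.049, 0.0, -0.0]
ft_force: [-0.6, -0.4, -0.0]
grip_width: 0.0561
grip_force: 3.0
scene 271 along/z rect [0.03  0.076] [0.064 0.176] 63.3 along [-0.031  0.054] z [0.045 0.133]
side 348 along/z rect [0.042 0.077] [0.103 0.139] 46.2 along [-0.021  0.065] z [0.046 0.144]
t 30.93 p [0.6    0.1853 0.079 ] R [[0.995, -0.098, -0.0], [-0.098, -0.995, 0.0], [-0.0, -0.0, -1.0]] w 0.0564 q [0.12 0.74 1.54 0.   0.86 1.79] F [ 0.1 -0.4 -1. ]
side tcp [1100.  930.] [[-27, 4], [-37, 26], [-21, 36]]
side tcp [1100.  930.] [[40, -33], [0, 25], [10, 51], [49, 66], [84, -12]]
```

```bash

python3 -m pendant '[{"jaw":0,"linear":[-0.5,0,0],"twist":0},{"jaw":0,"linear":[0,0,0.2],"twist":0},{"jaw":0,"linear":[0,0,0.2],"twist":0},{"jaw":0,"linear":[0,0,0.2],"twist":0},{"jaw":0,"linear":[0,0,0.2],"twist":0},{"jaw":0,"linear":[0,0,0.2],"twist":0},{"jaw":0,"linear":[0,0,0.2],"twist":0},{"jaw":0,"linear":[0,0,0],"twist":0}]' 3
python3 - <<'E'
from h import *
HUE['green']=(45,80); prof('green'); st(); poly('green')
E
```

```text
time: 31.65
position: [0.5944, 0.1856, 0.0665]
tool_rot: [0.999, -0.049, -0.001, 0.0]
ft_force: [-1.8, 0.6, -0.5]
grip_width: 0.0559
grip_force: 3.0
scene 238 along/z rect [0.034 0.068] [0.067 0.175] 68.2 along [-0.032  0.122] z [0.036 0.125]
side 349 along/z rect [0.04  0.069] [0.106 0.136] 49.5 along [-0.023  0.12 ] z [0.032 0.126]
t 31.75 p [0.5944 0.1857 0.0666] R [[0.995, -0.098, -0.002], [-0.098, -0.995, -0.0], [-0.002, 0.0, -1.0]] w 0.0559 q [0.12 0.75 1.56 0.   0.83 1.79] F [-2.2  0.5 -2.5]
side tcp [1107.  943.] [[-22, 6], [-33, 7], [-36, 31], [-18, 29]]
side tcp [1107.  943.] [[40, -33], [3, 38], [46, 67], [83, -13]]
```

```bash

python3 -m pendant '[{"jaw":0,"linear":[0,0,-2.2],"twist":0},{"jaw":0,"linear":[0.9,0,0],"twist":0},{"jaw":0,"linear":[0,0,0.3],"twist":0},{"jaw":0,"linear":[0,0,0.3],"twist":0},{"jaw":0,"linear":[0,0,0.3],"twist":0},{"jaw":0,"linear":[-0.15,0,0.25],"twist":0},{"jaw":0,"linear":[-0.15,0,0.25],"twist":0},{"jaw":0,"linear":[-0.15,0,0.25],"twist":0},{"jaw":0,"linear":[0,0,0],"twist":0}]' 3
python3 - <<'E'
from h import *
HUE['green']=(45,80); prof('green'); st(); poly('green')
E
```

```text
time: 32.55
position: [0.5983, 0.1852, 0.0717]
tool_rot: [0.999, -0.049, -0.001, 0.0]
ft_force: [0.6, -1.0, -1.3]
grip_width: 0.0559
grip_force: 3.0
scene 260 along/z rect [0.033 0.078] [0.085 0.171] 56.4 along [-0.032  0.122] z [0.034 0.128]
side 351 along/z rect [0.041 0.076] [0.101 0.14 ] 48.7 along [-0.022  0.093] z [0.032 0.138]
t 32.65 p [0.599  0.1852 0.0722] R [[0.995, -0.098, -0.001], [-0.098, -0.995, -0.0], [-0.001, 0.0, -1.0]] w 0.0562 q [0.12 0.75 1.55 0.   0.85 1.79] F [ 0.2 -0.2 -0.3]
side tcp [1101.  937.] [[-34, 5], [-37, 20], [-19, 31], [-18, 10]]
side tcp [1101.  937.] [[43, -31], [0, 28], [1, 48], [32, 71], [73, 36], [82, 4]]
```

```bash

python3 -m pendant '[{"jaw":0,"linear":[0,0,-1.5],"twist":0},{"jaw":0,"linear":[0.4,0,0],"twist":0},{"jaw":0,"linear":[0,0,0.4],"twist":0},{"jaw":0,"linear":[0,0,0.4],"twist":0},{"jaw":0,"linear":[-0.1,0,0.3],"twist":0},{"jaw":0,"linear":[-0.15,0,0.3],"twist":0},{"jaw":0,"linear":[-0.15,0,0.3],"twist":0},{"jaw":0,"linear":[-0.15,0,0.3],"twist":0},{"jaw":0,"linear":[-0.15,0,0.2],"twist":0},{"jaw":0,"linear":[0,0,0],"twist":0}]' 3
python3 - <<'E'
from h import *
HUE['green']=(45,80); prof('green'); st(); poly('green')
E
```

```text
time: 33.53
position: [0.5956, 0.1855, 0.065]
tool_rot: [0.999, -0.049, -0.001, 0.0]
ft_force: [-0.8, 0.4, -0.5]
grip_width: 0.0561
grip_force: 3.0
scene 242 along/z rect [0.03  0.075] [0.09  0.166] 55.3 along [-0.034  0.119] z [0.031 0.123]
side 343 along/z rect [0.041 0.07 ] [0.1   0.137] 51.2 along [-0.022  0.12 ] z [0.023 0.125]
t 33.63 p [0.5962 0.1855 0.0654] R [[0.995, -0.098, -0.001], [-0.098, -0.995, -0.0], [-0.001, 0.0, -1.0]] w 0.0561 q [0.12 0.75 1.56 0.   0.83 1.79] F [ 0.1  0.3 -0.9]
side tcp [1104.  944.] [[-38, 6], [-17, 26], [-15, 13]]
side tcp [1104.  944.] [[43, -27], [0, 30], [-1, 48], [25, 74], [72, 43], [81, 15]]
```

```bash
cat >> h.py <<'E'
def face(color):
    o=robot.get_obs();g=np.array(o['position']);M=R.from_quat(o['tool_rot']).as_matrix()
    c=cap('side'); W=pts(c); h=cv2.cvtColor(c['color'],cv2.COLOR_BGR2HSV); lo,hi=HUE[color]
    m=(h[...,0]>=lo-5)&(h[...,0]<=hi+8)&(h[...,1]>110); P=W[m]; P=P[~np.isnan(P).any(1)]; P=(P-g)@M  # tool axes
    P=P[(abs(P).max(1)<.1)]; print('ty range',np.percentile(P[:,1],[1,50,99]).round(3))
    s=np.sign(np.median(P[:,1])) ; Q=P[abs(abs(P[:,1])-.028)<.006]; a=np.c_[Q[:,0],-Q[:,2]].astype(np.float32); hull=cv2.convexHull(a)
    print(len(Q),'poly (toolx,up) mm',(cv2.approxPolyDP(hull,.006,True)[:,0]*1000).round().astype(int).tolist(), cv2.minAreaRect(a))
E
python3 - <<'E'
from h import *
HUE['green']=(45,80); face('green')
E
```

```text
ty range [-0.09  -0.027  0.02 ]
200 poly (toolx,up) mm [[27, 8], [-30, 25], [-62, -13], [-21, -50]] ((-0.019481049850583076, -0.0042009130120277405), (0.08027521520853043, 0.058729421347379684), 48.584922790527344)
```

Green is now at about 49°. To the mat, beside blue at y≈-0.11, for the drag.

```bash

python3 -m pendant '[{"jaw":0,"linear":[-0.5,0,-0.5],"twist":0},{"jaw":0,"linear":[-0.5,0,-1],"twist":0},{"jaw":0,"linear":[0,0,-3.5],"twist":0},{"jaw":0,"linear":[0,0,-4],"twist":0},{"jaw":0,"linear":[0,0,-4],"twist":0},{"jaw":0,"linear":[0,0,0],"twist":0},{"jaw":0,"linear":[1.43,3.58,0],"twist":0},{"jaw":0,"linear":[1.43,3.58,0],"twist":0},{"jaw":0,"linear":[1.43,3.58,0],"twist":0},{"jaw":0,"linear":[1.43,3.58,0],"twist":0},{"jaw":0,"linear":[1.43,3.58,0],"twist":0},{"jaw":0,"linear":[1.43,3.58,0],"twist":0}]' 8 | head -2
python3 -m pendant '[{"jaw":0,"linear":[1.43,3.58,0],"twist":0},{"jaw":0,"linear":[1.43,3.58,0],"twist":0},{"jaw":0,"linear":[0,0,0],"twist":0},{"jaw":0,"linear":[0,0,0],"twist":0},{"jaw":0,"linear":[0,0,4],"twist":0},{"jaw":0,"linear":[0,0,4],"twist":0},{"jaw":0,"linear":[0,0,3.5],"twist":0},{"jaw":0,"linear":[0,0,0],"twist":0},{"jaw":0,"linear":[0,0,0],"twist":0}]' | head -2
python3 - <<'E'
from h import *
HUE['green']=(45,80); face('green'); st()
E
```

```text
time: 34.73
position: [0.6507, -0.0372, 0.1967]
time: 35.48
position: [0.6702, -0.1076, 0.0791]
ty range [-0.088 -0.027  0.023]
161 poly (toolx,up) mm [[25, 10], [18, 19], [-28, 26], [-64, -8], [-29, -45]] ((-0.019778991118073463, -0.001155715435743332), (0.08031755685806274, 0.056256476789712906), 47.30902099609375)
t 35.53 p [ 0.6726 -0.1086  0.0817] R [[0.995, -0.097, 0.0], [-0.097, -0.995, 0.0], [0.0, -0.0, -1.0]] w 0.056 q [-0.32  0.79  1.39  0.    0.96  1.34] F [ 0.7 -0.1 -0.1]
```

```bash

python3 -m pendant '[{"jaw":0,"linear":[0,0,1.5],"twist":0},{"jaw":0,"linear":[0,0,1],"twist":0},{"jaw":0,"linear":[0,0,0],"twist":0},{"jaw":0,"linear":[-0.2,0,0.3],"twist":0},{"jaw":0,"linear":[-0.4,0,0.4],"twist":0},{"jaw":0,"linear":[-0.5,0,0.3],"twist":0},{"jaw":0,"linear":[-0.6,0,0],"twist":0},{"jaw":0,"linear":[-0.6,0,0],"twist":0},{"jaw":0,"linear":[-0.6,0,0],"twist":0},{"jaw":0,"linear":[-0.6,0,0],"twist":0},{"jaw":0,"linear":[-0.6,0,0],"twist":0}]' 3
python3 - <<'E'
from h import *
HUE['green']=(45,80); face('green'); st()
E
```

```text
time: 36.45
position: [0.6304, -0.1058, 0.0455]
tool_rot: [0.999, -0.049, -0.0, 0.0]
ft_force: [-0.2, -0.6, 1.3]
grip_width: 0.0558
grip_force: 3.0
ty range [-0.088 -0.028  0.017]
88 poly (toolx,up) mm [[17, 15], [-30, 31], [-45, -7], [-4, -33]] ((-0.015903953462839127, -0.0002974607050418854), (0.05687422305345535, 0.05315863713622093), 63.39338684082031)
t 36.5 p [ 0.6288 -0.1055  0.0453] R [[0.995, -0.098, -0.004], [-0.098, -0.995, 0.001], [-0.004, -0.0, -1.0]] w 0.056 q [-0.34  0.8   1.53 -0.    0.82  1.33] F [-0.4 -1.6  1.1]
```

```bash

python3 -m pendant '[{"jaw":0,"linear":[-0.3,0,0.2],"twist":0},{"jaw":0,"linear":[-0.4,0,0.2],"twist":0},{"jaw":0,"linear":[-0.4,0,0.1],"twist":0},{"jaw":0,"linear":[0,0,0],"twist":0}]' 3
python3 - <<'E'
from h import *
HUE['green']=(45,80); face('green'); st()
E
```

```text
time: 36.83
position: [0.6192, -0.1045, 0.0401]
tool_rot: [0.999, -0.049, -0.001, -0.0]
ft_force: [-0.7, -0.9, 1.5]
grip_width: 0.0558
grip_force: 3.0
ty range [-0.091 -0.029  0.006]
82 poly (toolx,up) mm [[16, 15], [-30, 37], [-39, -20], [3, -27]] ((-0.012697059661149979, 0.0006572231650352478), (0.0589987114071846, 0.05498106777667999), 73.12714385986328)
t 36.88 p [ 0.6192 -0.1045  0.0401] R [[0.995, -0.098, -0.003], [-0.098, -0.995, 0.001], [-0.003, -0.0, -1.0]] w 0.0558 q [-0.34  0.8   1.55 -0.    0.79  1.32] F [-1.5 -0.2  0.9]
```

Now about 75–80°. I'll release it and rise.

```bash

python3 -m pendant '[{"jaw":0.68,"linear":[0,0,0],"twist":0},{"jaw":0.75,"linear":[0,0,0],"twist":0},{"jaw":0.85,"linear":[0,0,0],"twist":0},{"jaw":1,"linear":[0,0,0],"twist":0},{"jaw":1,"linear":[0,0,0],"twist":0},{"jaw":1,"linear":[0,0,-3],"twist":0},{"jaw":1,"linear":[0,0,-4],"twist":0},{"jaw":1,"linear":[0,0,-4],"twist":0},{"jaw":1,"linear":[0,0,-4],"twist":0},{"jaw":1,"linear":[-4,0,0],"twist":0},{"jaw":1,"linear":[-4,0,0],"twist":0},{"jaw":1,"linear":[-4,0,0],"twist":0}]'
python3 - <<'E'
from h import *
HUE['green']=(45,80);HUE['blue']=(100,140); find('green'); find('blue'); st()
for n in('scene','side'):
    c=cap(n); W=pts(c); P=W.reshape(-1,3); P=P[~np.isnan(P).any(1)]
    P=P[(P[:,0]>.38)&(P[:,0]<.56)&(P[:,1]>.06)&(P[:,1]<.27)&(P[:,2]>.053)&(P[:,2]<.073)].astype(np.float32); print(n,'timer',len(P),cv2.minAreaRect(P[:,:2].copy()))
c=cap('scene'); cv2.imwrite('pics/p9.png',cv2.resize(c['color'][150:300,130:370],(800,500),interpolation=cv2.INTER_CUBIC))
E
```

```text
time: 37.88
position: [0.5005, -0.0928, 0.1918]
tool_rot: [0.999, -0.049, 0.001, 0.001]
ft_force: [-0.6, -0.0, 0.2]
grip_width: 0.0871
grip_force: 0.0
scene green top 118 c 0.6028 -0.106 wh 0.058 0.059 a 85.1 z [0.075 0.081 0.089]
scene green all 483 c 0.6038 -0.1062 wh 0.058 0.062 a 84.6 z [0.012 0.058 0.087]
side green top 72 c 0.6049 -0.1025 wh 0.049 0.071 a 4.5 z [0.076 0.081 0.089]
side green all 285 c 0.6018 -0.099 wh 0.074 0.051 a 87.8 z [0.016 0.063 0.088]
scene blue top 42 c 0.632 -0.225 wh 0.069 0.04 a 34.9 z [0.081 0.085 0.089]
scene blue all 45 c 0.6232 -0.2146 wh 0.054 0.055 a 81.6 z [0.054 0.085 0.089]
side blue top 45 c 0.6168 -0.2052 wh 0.064 0.044 a 88.1 z [0.076 0.082 0.09 ]
side blue all 109 c 0.6208 -0.2086 wh 0.044 0.073 a 5.7 z [0.059 0.074 0.088]
t 38.08 p [ 0.4999 -0.0924  0.191 ] R [[0.995, -0.099, -0.0], [-0.099, -0.995, 0.0], [-0.0, -0.0, -1.0]] w 0.087 q [-0.4   0.44  1.77  0.    0.93  1.27] F [-0.   0.1  0.2]
scene timer 159 ((0.46291831135749817, 0.16086018085479736), (0.06012716144323349, 0.0636415109038353), 48.541831970214844)
side timer 235 ((0.46274861693382263, 0.16602937877178192), (0.06677953898906708, 0.059970855712890625), 51.223548889160156)
```

View pics/p9.png

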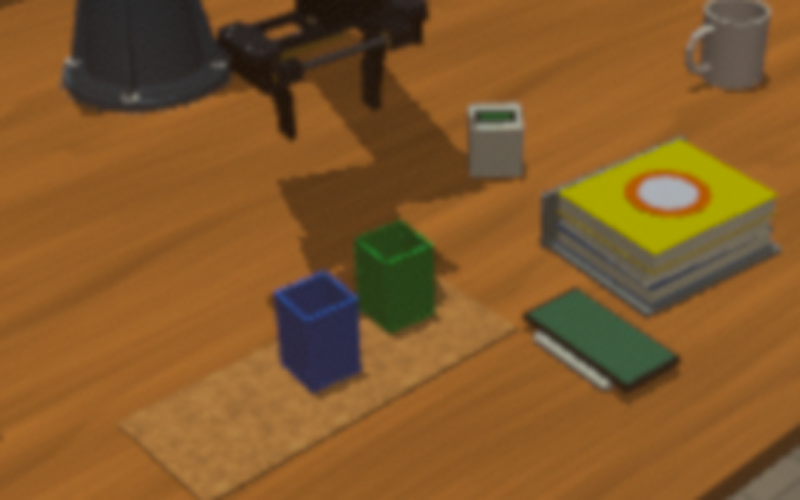

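Both pots stand mouth-up on the mat, blue with its mouth at (316,290) and green at (395,240) in the picture. The timer is unmoved at (496,140). Next I'll grasp the timer by its 60 mm sides.

```bash

python3 -m pendant '[{"jaw":1,"linear":[0,0,0],"twist":6.9},{"jaw":1,"linear":[0,0,0],"twist":6.9},{"jaw":1,"linear":[0,0,0],"twist":6.9},{"jaw":1,"linear":[0,0,0],"twist":6.9},{"jaw":1,"linear":[0,0,0],"twist":6.9},{"jaw":1,"linear":[-2.75,-2.45,0],"twist":0},{"jaw":1,"linear":[-2.75,-2.45,0],"twist":0},{"jaw":1,"linear":[-2.75,-2.45,0],"twist":0},{"jaw":1,"linear":[-2.75,-2.45,0],"twist":0},{"jaw":1,"linear":[-2.75,-2.45,0],"twist":0},{"jaw":1,"linear":[-2.75,-2.45,0],"twist":0},{"jaw":1,"linear":[-2.75,-2.45,0],"twist":0}]' |head -2
python3 - <<'E'
from h import *
to((.463,.163,.19),(.463,.163,.038)); st()
o=robot.get_obs();g=np.array(o['position'])
# timer via wrist and button via side red
c=cap('side'); W=pts(c); h=cv2.cvtColor(c['color'],cv2.COLOR_BGR2HSV); m=((h[...,0]<6)|(h[...,0]>172))&(h[...,1]>150)&(W[...,0]>.36)&(W[...,0]<.55)&(W[...,1]>.1)&(W[...,1]<.3)
print('red',m.sum(),np.nanmedian(W[m],0).round(3))
c=cap('wrist'); W=pts(c).reshape(-1,3); P=W[~np.isnan(W).any(1)]; P=P[(np.linalg.norm(P[:,:2]-[.463,.163],axis=1)<.08)&(P[:,2]>.055)&(P[:,2]<.075)].astype(np.float32)
print(len(P), cv2.minAreaRect(P[:,:2].copy()) if len(P)>9 else '')
E
```

```text
time: 39.23
position: [0.466, 0.1645, 0.1908]
yaw -40.1 p [0.466  0.1645 0.1908] t 39.2
(0.463, 0.163, 0.19) tool cm [-0.14  0.3   0.08] rows 1.0
(0.463, 0.163, 0.038) tool cm [-0.02  0.02 15.2 ] rows 4.0
t 39.23 p [0.466  0.1645 0.1908] R [[0.765, -0.645, 0.002], [-0.645, -0.765, 0.0], [0.001, -0.001, -1.0]] w 0.0866 q [0.11 0.42 1.81 0.   0.91 2.38] F [ 1.   0.3 -0.1]
red 27 [0.438 0.191 0.036]
3615 ((0.4638400077819824, 0.1644369512796402), (0.06007389724254608, 0.057156290858983994), 49.920040130615234)
```

```bash

python3 -m pendant '[{"jaw":1,"linear":[0,0,0],"twist":0},{"jaw":1,"linear":[0,0,4],"twist":0},{"jaw":1,"linear":[0,0,4],"twist":0},{"jaw":1,"linear":[0,0,4],"twist":0},{"jaw":1,"linear":[0,0,3],"twist":0},{"jaw":1,"linear":[0,0,0],"twist":0},{"jaw":0,"linear":[0,0,0],"twist":0},{"jaw":0,"linear":[0,0,0],"twist":0},{"jaw":0,"linear":[0,0,0],"twist":0},{"jaw":0,"linear":[0,0,0],"twist":0},{"jaw":0,"linear":[0,0,0],"twist":0}]' 15
python3 -m pendant '[{"jaw":0,"linear":[0,0,0],"twist":0},{"jaw":0,"linear":[0,0,-0.8],"twist":0},{"jaw":0,"linear":[0,0,0],"twist":-6.9},{"jaw":0,"linear":[0,0,0],"twist":-6.9},{"jaw":0,"linear":[0,0,0],"twist":-6.9},{"jaw":0,"linear":[0,0,0],"twist":-6.9},{"jaw":0,"linear":[0,0,0],"twist":-6.9},{"jaw":0,"linear":[0,0,0],"twist":0},{"jaw":0,"linear":[0,0,0],"twist":0}]'
python3 - <<'E'
from h import *
r=np.radians(-5.7);rx=np.array([np.cos(r),np.sin(r)]);O=np.array([.624,.183])
g=O-.034*rx; st()
to((*g,.048),(*g,.040))
E
```

```text
time: 40.25
position: [0.4658, 0.1624, 0.0426]
tool_rot: [0.939, -0.343, 0.002, -0.001]
ft_force: [0.2, -0.0, 0.0]
grip_width: 0.0616
grip_force: 0.0
time: 41.0
position: [0.4645, 0.1625, 0.0492]
tool_rot: [0.999, -0.051, 0.0, -0.0]
ft_force: [0.2, -0.8, -1.8]
grip_width: 0.0599
grip_force: 15.0
t 41.0 p [0.4645 0.1625 0.0492] R [[0.995, -0.101, 0.0], [-0.101, -0.995, 0.0], [0.0, -0.0, -1.0]] w 0.0599 q [ 0.11  0.68  1.91 -0.    0.55  1.78] F [ 0.2 -0.8 -1.8]
yaw -5.8 p [0.4645 0.1625 0.0492] t 41.0
(np.float64(0.5901681106213184), np.float64(0.18637687149128374), 0.048) tool cm [12.26 -3.65  0.12] rows 4.0
(np.float64(0.5901681106213184), np.float64(0.18637687149128374), 0.04) tool cm [-0.   0.   0.8] rows 1.0
```

```bash

python3 -m pendant '[{"jaw":0,"linear":[2.45,-0.73,0],"twist":0},{"jaw":0,"linear":[2.45,-0.73,0],"twist":0},{"jaw":0,"linear":[2.45,-0.73,0],"twist":0},{"jaw":0,"linear":[2.45,-0.73,0],"twist":0},{"jaw":0,"linear":[2.45,-0.73,0],"twist":0},{"jaw":0,"linear":[0,0,0],"twist":0},{"jaw":0,"linear":[0,0,0.4],"twist":0},{"jaw":0,"linear":[0,0,0.3],"twist":0},{"jaw":0,"linear":[0.3,0,0],"twist":0},{"jaw":0,"linear":[0.3,0,0],"twist":0},{"jaw":0,"linear":[0,0,0],"twist":0}]'
python3 -m pendant '[{"jaw":1,"linear":[0,0,0],"twist":0},{"jaw":1,"linear":[0,0,0],"twist":0},{"jaw":1,"linear":[0,0,0],"twist":0},{"jaw":1,"linear":[0,0,-4],"twist":0},{"jaw":1,"linear":[0,0,-4],"twist":0},{"jaw":1,"linear":[0,0,-4],"twist":0},{"jaw":1,"linear":[0,0,-2],"twist":0},{"jaw":0,"linear":[-4,0,0],"twist":0},{"jaw":0,"linear":[-4,0,0],"twist":0},{"jaw":0,"linear":[0,0,0],"twist":0}]'
python3 - <<'E'
from h import *
st()
for n in('scene','side','wrist'):
    W=pts(cap(n)).reshape(-1,3); P=W[~np.isnan(W).any(1)]
    P=P[(P[:,0]>.54)&(P[:,0]<.625)&(P[:,1]>.13)&(P[:,1]<.24)&(P[:,2]>.055)&(P[:,2]<.075)].astype(np.float32); print(n,len(P),cv2.minAreaRect(P[:,:2].copy()) if len(P)>9 else '', [np.percentile(P[:,0],q).round(3) for q in(1,99)] if len(P)>9 else '')
r=np.radians(-5.7);rx=np.array([np.cos(r),np.sin(r)]);O=np.array([.624,.183])
g=O-.084*rx
to((*g,.18),(*g,.034))
E
```

```text
time: 41.92
position: [0.591, 0.1863, 0.0421]
tool_rot: [0.999, -0.05, -0.005, 0.0]
ft_force: [-5.7, 1.3, 8.1]
grip_width: 0.0596
grip_force: 15.0
time: 42.75
position: [0.5032, 0.1935, 0.1797]
tool_rot: [0.999, -0.049, -0.009, 0.002]
ft_force: [-2.7, -1.0, -1.0]
grip_width: 0.0742
grip_force: 0.0
t 42.75 p [0.5032 0.1935 0.1797] R [[0.995, -0.097, -0.019], [-0.097, -0.995, -0.002], [-0.018, 0.004, -1.0]] w 0.0742 q [0.16 0.5  1.7  0.   0.96 1.83] F [-2.7 -1.  -1. ]
scene 175 ((0.5943868160247803, 0.1753574013710022), (0.07330330461263657, 0.06944930553436279), 81.43614959716797) [np.float32(0.561), np.float32(0.625)]
side 235 ((0.5925160646438599, 0.17761962115764618), (0.08741971105337143, 0.06919322907924652), 85.31072235107422) [np.float32(0.559), np.float32(0.625)]
wrist 5076 ((0.5939868092536926, 0.17470891773700714), (0.08369707316160202, 0.0696379616856575), 84.68135833740234) [np.float32(0.561), np.float32(0.624)]
yaw -5.6 p [0.5162 0.194  0.1819] t 42.9
(np.float64(0.540415332123257), np.float64(0.19134285897846567), 0.18) tool cm [2.43 0.03 0.19] rows 1.0
(np.float64(0.540415332123257), np.float64(0.19134285897846567), 0.034) tool cm [-1.00e-02  0.00e+00  1.46e+01] rows 4.0
```

The timer is seated against the plate. Now lower the closed fingers in front of the button.

```bash

python3 -m pendant '[{"jaw":0,"linear":[0,0,4],"twist":0},{"jaw":0,"linear":[0,0,4],"twist":0},{"jaw":0,"linear":[0,0,4],"twist":0},{"jaw":0,"linear":[0,0,2.7],"twist":0},{"jaw":0,"linear":[0,0,0],"twist":0},{"jaw":0,"linear":[1,0,0],"twist":0},{"jaw":0,"linear":[0.8,0,0],"twist":0},{"jaw":0,"linear":[0.4,0,0],"twist":0},{"jaw":0,"linear":[0,0,0],"twist":0},{"jaw":0,"linear":[0,0,0],"twist":0}]'
python3 -m pendant '[{"jaw":0,"linear":[0.3,0,0],"twist":0},{"jaw":0,"linear":[0.3,0,0],"twist":0},{"jaw":0,"linear":[0,0,0],"twist":0},{"jaw":0,"linear":[0,0,0],"twist":0}]'
python3 -m pendant '[{"jaw":0,"linear":[0.3,0,0],"twist":0},{"jaw":0,"linear":[0.3,0,0],"twist":0},{"jaw":0,"linear":[0,0,0],"twist":0},{"jaw":0,"linear":[0,0,0],"twist":0}]'
```

```text
time: 43.73
position: [0.5402, 0.1918, 0.0365]
tool_rot: [0.999, -0.049, 0.002, -0.0]
ft_force: [-0.5, -0.0, -0.1]
grip_width: 0.002
grip_force: 0.0
time: 44.07
position: [0.5439, 0.1912, 0.0349]
tool_rot: [0.999, -0.049, -0.0, 0.0]
ft_force: [-1.7, 0.0, -0.0]
grip_width: 0.0006
grip_force: 0.4
time: 44.4
position: [0.5508, 0.1905, 0.0346]
tool_rot: [0.999, -0.049, 0.0, -0.0]
ft_force: [-0.9, 0.4, 0.9]
grip_width: 0.0004
grip_force: 0.4
```

```bash

python3 -m pendant '[{"jaw":0,"linear":[0.3,0,0],"twist":0},{"jaw":0,"linear":[0,0,0],"twist":0},{"jaw":0,"linear":[0,0,0],"twist":0}]' | sed -n 2,4p
python3 -m pendant '[{"jaw":0,"linear":[0.3,0,0],"twist":0},{"jaw":0,"linear":[0,0,0],"twist":0},{"jaw":0,"linear":[0,0,0],"twist":0}]' | sed -n 2,4p
python3 -m pendant '[{"jaw":0,"linear":[0.2,0,0],"twist":0},{"jaw":0,"linear":[0,0,0],"twist":0},{"jaw":0,"linear":[0,0,0],"twist":0}]' | sed -n 2,4p
```

```text
position: [0.5528, 0.1903, 0.0346]
tool_rot: [0.999, -0.049, -0.001, 0.0]
ft_force: [-2.7, -0.1, 0.7]
position: [0.5552, 0.1901, 0.0345]
tool_rot: [0.999, -0.049, -0.001, 0.0]
ft_force: [-4.1, 2.3, 1.8]
position: [0.5566, 0.1899, 0.0345]
tool_rot: [0.999, -0.049, -0.002, 0.0]
ft_force: [-5.0, 1.5, 2.6]
```

```bash

python3 -m pendant '[{"jaw":0,"linear":[0.2,0,0],"twist":0},{"jaw":0,"linear":[0.2,0,0],"twist":0},{"jaw":0,"linear":[0,0,0],"twist":0},{"jaw":0,"linear":[0,0,0],"twist":0}]' | sed -n 2,4p
python3 -m pendant '[{"jaw":0,"linear":[0.2,0,0],"twist":0},{"jaw":0,"linear":[0,0,0],"twist":0},{"jaw":0,"linear":[0,0,0],"twist":0}]' | sed -n 2,4p
```

```text
position: [0.5569, 0.1899, 0.0345]
tool_rot: [0.999, -0.049, -0.006, 0.0]
ft_force: [-11.8, 2.3, 8.1]
position: [0.557, 0.1898, 0.0345]
tool_rot: [0.999, -0.049, -0.008, 0.001]
ft_force: [-14.1, 4.6, 9.6]
```

Hard stop after about 6 mm of travel, at 14 N. I'll hold, then back off.

```bash

python3 -m pendant '[{"jaw":0,"linear":[0,0,0],"twist":0},{"jaw":0,"linear":[0,0,0],"twist":0},{"jaw":0,"linear":[0,0,0],"twist":0},{"jaw":0,"linear":[0,0,0],"twist":0},{"jaw":0,"linear":[0,0,0],"twist":0},{"jaw":0,"linear":[0,0,0],"twist":0},{"jaw":0,"linear":[0,0,0],"twist":0},{"jaw":0,"linear":[0,0,0],"twist":0},{"jaw":0,"linear":[0,0,0],"twist":0},{"jaw":0,"linear":[0,0,0],"twist":0},{"jaw":0,"linear":[0,0,0],"twist":0},{"jaw":0,"linear":[0,0,0],"twist":0}]' | sed -n 2,4p
python3 -m pendant '[{"jaw":0,"linear":[0,0,0],"twist":0},{"jaw":0,"linear":[0,0,0],"twist":0},{"jaw":0,"linear":[0,0,0],"twist":0},{"jaw":0,"linear":[0,0,0],"twist":0},{"jaw":0,"linear":[0,0,0],"twist":0},{"jaw":0,"linear":[0,0,0],"twist":0}]' | sed -n 2,4p
python3 -m pendant '[{"jaw":0,"linear":[-0.5,0,0],"twist":0},{"jaw":0,"linear":[-1,0,0],"twist":0},{"jaw":0,"linear":[-3,0,0],"twist":0},{"jaw":0,"linear":[0,0,-3],"twist":0},{"jaw":0,"linear":[0,0,-4],"twist":0},{"jaw":0,"linear":[0,0,-4],"twist":0},{"jaw":0,"linear":[0,0,-4],"twist":0},{"jaw":0,"linear":[-3,0,0],"twist":0},{"jaw":0,"linear":[0,0,0],"twist":0},{"jaw":0,"linear":[0,0,0],"twist":0}]' | sed -n 2,4p
python3 - <<'E'
from h import *
HUE['green']=(45,80);HUE['blue']=(100,140); find('green'); find('blue'); st()
for n in('scene','side'):
    c=cap(n); W=pts(c).reshape(-1,3); P=W[~np.isnan(W).any(1)]
    P=P[(P[:,0]>.5)&(P[:,0]<.612)&(P[:,1]>.1)&(P[:,1]<.27)&(P[:,2]>.055)&(P[:,2]<.075)].astype(np.float32); print(n,len(P),cv2.minAreaRect(P[:,:2].copy()))
    cv2.imwrite(f'pics/e{n}.png',c['color'])
a=cv2.imread('pics/escene.png')[150:300,140:370]; b=cv2.imread('pics/eside.png')[130:280,210:350]
cv2.imwrite('pics/e.png',np.hstack([cv2.resize(a,(460,300),interpolation=cv2.INTER_CUBIC),cv2.resize(b,(280,300),interpolation=cv2.INTER_CUBIC)]))
E
```

```text
position: [0.557, 0.1898, 0.0345]
tool_rot: [0.999, -0.049, -0.007, 0.001]
ft_force: [-14.3, 4.5, 10.2]
position: [0.557, 0.1898, 0.0345]
tool_rot: [0.999, -0.049, -0.007, 0.001]
ft_force: [-14.2, 4.4, 10.0]
position: [0.4898, 0.1965, 0.1857]
tool_rot: [0.999, -0.049, 0.002, -0.0]
ft_force: [0.1, -0.6, -1.2]
scene green top 93 c 0.6137 -0.0752 wh 0.058 0.058 a 88.8 z [0.075 0.081 0.088]
scene green all 358 c 0.615 -0.0751 wh 0.058 0.062 a 87.2 z [0.01  0.06  0.087]
side green top 72 c 0.6083 -0.0697 wh 0.067 0.044 a 89.7 z [0.075 0.081 0.091]
side green all 275 c 0.6097 -0.0706 wh 0.047 0.071 a 2.3 z [0.014 0.062 0.088]
scene blue top 29 c 0.6306 -0.2259 wh 0.064 0.038 a 33.1 z [0.079 0.085 0.089]
scene blue all 29 c 0.6306 -0.2259 wh 0.064 0.038 a 33.1 z [0.079 0.085 0.089]
side blue top 45 c 0.62 -0.2054 wh 0.043 0.067 a 5.2 z [0.075 0.082 0.089]
side blue all 157 c 0.6199 -0.2091 wh 0.044 0.074 a 3.9 z [0.047 0.069 0.087]
t 48.27 p [0.4907 0.1964 0.184 ] R [[0.995, -0.099, 0.001], [-0.099, -0.995, -0.0], [0.001, 0.0, -1.0]] w 0.0008 q [ 0.17  0.48  1.73 -0.    0.93  1.84] F [ 0.8 -0.2 -0.4]
scene 116 ((0.590502142906189, 0.1846337467432022), (0.06128318980336189, 0.04705079644918442), 80.0282974243164)
side 177 ((0.5910647511482239, 0.19145804643630981), (0.06843749433755875, 0.046148885041475296), 82.87664031982422)
```

View pics/e.png

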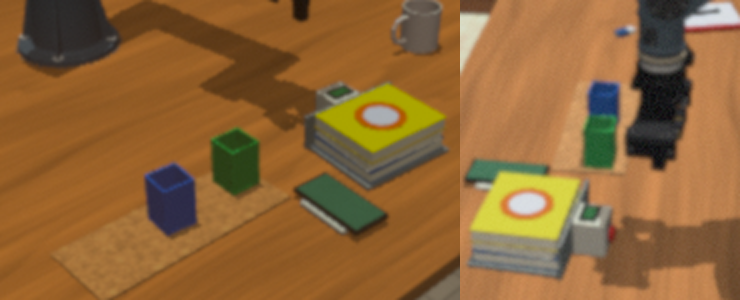

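The final picture shows both pots mouth-up on the mat. Green was knocked about 3 cm along it but is still inside the limit by some 12 mm. The timer stands at the plate with its button out, and the arm is clear.

```bash
python3 -c "
from rig import robot
print(robot.hand_in())"
```

```text
the job is handed in; nothing more can be done
None
```

I turned both pots (blue and green; there was no orange) mouth-up on the mat, set the timer against the plate, held its button fully in for about 1.5 s, and handed the job in; green got knocked about 3 cm but looked still about 12 mm inside the limit, and the hand-in returned no verdict.

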